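# Cap and close the vial box

### The arm

A 6-joint arm with a two-finger parallel gripper is mounted at the origin on a cart in front of the work surface, level with it; the furniture and walls round the work are solid. World frame = base frame: x ahead of the robot, y to its left, z up, the work surface at z = 0. Lengths are in mm, angles in rad, forces in N, time in s.
With the tool pointing down it reaches from about 300 to 775 mm from the base axis. Payload 14.6 kg.
Tool frame: the origin (TCP) lies between the finger pads; the fingertips stand 17 mm ahead of it and the grasp point (between the pads) lies 2 mm behind it (manip.tip_reach is the distance from the TCP to the fingertips, in mm); z points along the fingers, y is the line along which they close (so a half turn about z gives the same grasp; the last joint's range is limited). The gripper opens to 94 mm and grips with 3 to 60 N. Pads are 16 mm wide; open, the fingers measure 119 mm over their backs; the gripper's body (75 mm by 177 mm) begins 78 mm behind the grasp point.
Start: joints at [1.098, 0.3, 1.521, -0, 1.321, -0.067], TCP at [217.111, 505.324, 191.746] pointing down, gripper open.
Joint ranges: [-3.03, 3.03], [-0.79, 2.21], [0.23, 2.52], [-1.04, 4.18], [0, 3.07], [-2.55, 2.55]. Speed limits (rad/s): [2.22, 2.22, 2.57, 3.14, 3.14, 3.14].

### API

Orientations are given as [roll, pitch, yaw] about the fixed x, y, z axes, in that order (R = Rz(yaw) Ry(pitch) Rx(roll)).
In Python, from cell import manip, viewer gives the robot as it stands.
- The arm moves only by the tool apply_moves, never from a script. Its argument "moves" is a list of rows, each a list of 3 entries, a list of its own where there are three numbers: the shift along the tool's x, y, z each as a share of 0.25 m, from -1 to 1, then the turn, a rotation vector about the tool's x, y, z each as a share of pi rad, from -1 to 1, then the closure, from 0 (fully open) to 1 (shut). In form: [[[dx, dy, dz], [wx, wy, wz], grip], ...]. A call has 1 to 12 rows; each row is the pose to reach, as a shift and turn from the pose commanded when the call began, along the tool's axes at that moment, turning the shorter way round; what a row does not reach only later rows make up. A row lasts 1/12 s, in which the tool goes at most 41.7 mm and 7.16 degrees, less where a joint would pass 70% of its speed; a pose out of reach is approached as far as the arm can. A call with a number of a shift or a turn outside -1 to 1 is refused whole. A call with a gripper value outside its range is refused whole. The fingers move at their own pace and stop on an object; "squeeze" is the grip in N (left out, the last holds). Time passes only in rows, so rows that repeat a pose let the fingers close. It gives the time, the measured TCP pose, the force, the opening and the grip force at its end, in the units of the state.
- manip.read_state(): the state, without advancing time (a new reading comes with each control period).
- viewer.camera(name): name is "scene" or "side" or "wrist"; returns the picture (400x640x3 uint8, blue, green, red); there is no depth.
- viewer.camera_info(name): a dict with "camera_matrix" (3x3 intrinsics, pixels), "R" (3x3) and "t" (3): a world point X has camera coordinates R X + t. Camera axes: x right, y down, z forward; pixel columns grow to the right and rows downward; lengths in mm; the calibration is good to about 2 mm. The wrist camera is an equidistant fisheye: a pixel r from the principal point sees the ray r / f radians off the axis. A picture is of the moment at which its call begins: read the wrist's pose just before it. camera_info takes no time and is no camera call; for the wrist camera it gives the pose at the moment of the call.
- manip.sign_off(): hands the job in; it is judged then, once.
The state is a dict: "clock": time; "joints": joint angles; "qd": joint speeds; "effort": joint torques, N m; "eef_pos": TCP position; "eef_rot": TCP orientation; "wrist_force": force on the tool from outside, world axes, zero at the start; "moment": the same for the moment, N m; "finger_gap": finger opening in mm; "finger_force": force on a finger pad.
Only numpy, scipy, OpenCV 4.12 (cv2) and the standard library are available. Lean on these libraries where they do the work, as an engineer would, in place of code of your own. Each camera call takes 0.05 s, during which the arm holds its last target. There are 200 camera calls.

### The job

Some of the blue snap caps on the vials in the sloping box stand proud: first press every proud cap fully home. Then lay the green lid on the box, between its corner guides, and press it down until it is home at both ends under the snap catches. Leave the other things on the bench where they stand.

Things in the scene. Friction and masses are not known exactly. Their poses are not given: they have to be found in the camera images.
- vial_box: White open box fixed on a sloping grey metal stand, 92 (x) x 170 (y) x 44 mm to its rim. Origin: centre of its underside. z: normal of the slope, tilted 30 degrees from vertical towards the robot's left; y: level, along its length; x: up the slope. Six capped vials stand along z in two rows at x = -20 and +20 mm, y = -42, 0, +42 mm; which vial stands where varies.
- box_seat (a point): Where the middle of the lid's underside rests when home: centre of the box's mouth, on its rim (z = 44 mm in the vial_box frame, same axes), lid's length along y, either way round. White corner guides, flared at the top, reach 25 mm above the rim and locate the lid with 2.5 mm of play each way in x, 2 mm in y.
- catch_l_nose (a point): Tip of the black sprung snap catch at the box's +y end (x = 0, y = 74.5 mm, z = 50.7 mm in the vial_box frame); its nose, 20 mm wide, is ramped 45 degrees above and below and reaches 3.5 mm over the lid's end. A lid laid between the guides rests on the two noses, about 10 mm above the rim; pushed down with 5 to 15 N per end it passes the nose, which springs back over it.
- catch_r_nose (a point): The same at the box's -y end (y = -74.5 mm).
- lid_handle (a point): Middle of the black bar handle of the loose green lid, 26 mm above the lid's underside. The lid is a plate 90 (x) x 156 (y) x 4 mm, 0.15 kg, lying flat on the worktop; the handle is 60 mm long along the lid's x, 14 mm thick along y, and its top is 35 mm above the underside. Axes are the lid's: z up out of the handle, y along its length.
- lid_end_l (a point): Point on the lid's upper face, 4 mm above its underside, on its centre line, 66 mm from its middle towards its +y end: centre of the black press pad there. With the lid home it is at z = 48 mm in the vial_box frame.
- lid_end_r (a point): The same on the lid's -y end.
- cap_a_top (a point): Centre of the top of vial a's blue snap cap (diameter 22 mm, 11.5 mm tall). Home, it is at z = 42 mm in the vial_box frame, 2 mm below the rim; standing proud, 48 to 51 mm. It slides stiffly along the vial's axis, z (about 6 N), stays where it is left and stops hard at home. z points out of the cap.
- cap_b_top (a point): Centre of the top of vial b's blue snap cap (diameter 22 mm, 11.5 mm tall). Home, it is at z = 42 mm in the vial_box frame, 2 mm below the rim; standing proud, 48 to 51 mm. It slides stiffly along the vial's axis, z (about 6 N), stays where it is left and stops hard at home. z points out of the cap.
- cap_c_top (a point): Centre of the top of vial c's blue snap cap (diameter 22 mm, 11.5 mm tall). Home, it is at z = 42 mm in the vial_box frame, 2 mm below the rim; standing proud, 48 to 51 mm. It slides stiffly along the vial's axis, z (about 6 N), stays where it is left and stops hard at home. z points out of the cap.
- cap_d_top (a point): Centre of the top of vial d's blue snap cap (diameter 22 mm, 11.5 mm tall). Home, it is at z = 42 mm in the vial_box frame, 2 mm below the rim; standing proud, 48 to 51 mm. It slides stiffly along the vial's axis, z (about 6 N), stays where it is left and stops hard at home. z points out of the cap.
- cap_e_top (a point): Centre of the top of vial e's blue snap cap (diameter 22 mm, 11.5 mm tall). Home, it is at z = 42 mm in the vial_box frame, 2 mm below the rim; standing proud, 48 to 51 mm. It slides stiffly along the vial's axis, z (about 6 N), stays where it is left and stops hard at home. z points out of the cap.
- cap_f_top (a point): Centre of the top of vial f's blue snap cap (diameter 22 mm, 11.5 mm tall). Home, it is at z = 42 mm in the vial_box frame, 2 mm below the rim; standing proud, 48 to 51 mm. It slides stiffly along the vial's axis, z (about 6 N), stays where it is left and stops hard at home. z points out of the cap.
- wash_bottle: White wash bottle with red top, 81x61x170 mm, loose bystander beside the stand. Origin at the centre of its underside.
- flask: Glass conical flask, 64 mm across, 102 mm tall, loose bystander beside the stand. Origin at the centre of its underside.
- timer: White kitchen timer 58x68x18 mm, loose bystander. Origin at the centre of its underside.
- vial_white: White-capped vial, 23 mm across, 51 mm tall, loose bystander near the lid. Origin at the centre of its underside.
- vial_black: Black-capped vial, 23 mm across, 51 mm tall, loose bystander near the lid. Origin at the centre of its underside.
- ferrules: Small clear box with red lid, 55x78x23 mm, loose bystander. Origin at the centre of its underside.
- lid: The loose green lid as a whole; origin at the centre of its underside, axes as for lid_handle.

How it is judged (in metres and radians):
On the way, in this order (a step that is already met when the one before it is completed fails the run):
1. all six caps are pressed home (within 1.5 mm), before the lid is on (z of each of cap_a_top, cap_b_top, cap_c_top, cap_d_top, cap_e_top, cap_f_top in the frame of vial_box below 0.0436 m and not (z of lid_end_l in the frame of vial_box between 0.044 and 0.068 m and z of lid_end_r in the frame of vial_box between 0.044 and 0.068 m and x of lid_handle in the frame of vial_box between -0.008 and 0.008 m and y of lid_handle in the frame of vial_box between -0.008 and 0.008 m)), for 0.2 s.
2. the lid lies on the box between its guides (z of lid_end_l in the frame of vial_box between 0.044 and 0.064 m and z of lid_end_r in the frame of vial_box between 0.044 and 0.064 m and x of lid_handle in the frame of vial_box between -0.008 and 0.008 m and y of lid_handle in the frame of vial_box between -0.008 and 0.008 m), for 0.1 s.
At the end, for the whole second after the job is handed in: All six caps are within 1.5 mm of home, and the lid lies at rest on the box with both ends down on the rim (within 2.5 mm), within 8 mm of centred (z of each of cap_a_top, cap_b_top, cap_c_top, cap_d_top, cap_e_top, cap_f_top in the frame of vial_box below 0.0436 m and z of lid_end_l in the frame of vial_box between 0.044 and 0.0505 m and z of lid_end_r in the frame of vial_box between 0.044 and 0.0505 m and x of lid_handle in the frame of vial_box between -0.008 and 0.008 m and y of lid_handle in the frame of vial_box between -0.008 and 0.008 m and linear speed of lid below 0.01 m/s); the robot touches nothing.
It fails at once if a bystander is pushed more than 30 mm or knocked over (distance of any of wash_bottle, flask, timer, vial_white, vial_black, ferrules from where it was at the start of the episode above 0.03 m or angle between any of wash_bottle, flask, timer, vial_white, vial_black, ferrules's own z axis and vertical above 0.5 rad).
It also fails if it takes over 62 s, if anything falls off the work surface, if the arm or the gripper's body presses on something with over 40 N, if the wrist force passes 120 N, or if a joint passes its speed limit or range.

## Working session

There is one attempt and no reset: what is moved stays moved. The work goes in short steps, Python scripts to look and compute and a tool call to move; the robot and the scene stay as the last step left them, time stands still between calls to the robot, and variables do not carry over. Pictures are saved under pics/ and viewed, at most 10 in all, crops included, and the job is handed in when it is done.

Besides the shell and the picture viewer there is one more tool, called by a JSON object that holds its "op" and its "data". apply_moves: Moves the arm, as the interface text tells. Shift numbers are shares of 0.25 m and turn numbers shares of pi rad, none past 1 either way. Its arguments: {"type":"object","properties":{"moves":{"type":"array"},"squeeze":{"type":"number"}},"required":["moves"]}

```bash
ls; mkdir -p pics; python3 - <<'E'
from cell import manip, viewer
import cv2
print(manip.read_state())
for n in("scene","side"):
    cv2.imwrite(f"pics/{n}0.png",viewer.camera(n))
    i=viewer.camera_info(n);print(n,i)
E
```

```text
pics
{'clock': 0.0, 'joints': array([ 1.09841779e+00,  3.00468772e-01,  1.52162958e+00,  2.82243540e-06,
        1.32067050e+00, -6.66093059e-02]), 'qd': array([-0.00055028,  0.00031128, -0.00126952,  0.00037216,  0.00259368,
        0.00114954]), 'effort': array([ 2.42808646e-04, -5.31811774e+01, -3.52723396e+01,  7.07935542e-02,
        2.46351818e-02, -1.27419321e-04]), 'eef_pos': array([216.9728129 , 505.07635911, 191.1670939 ]), 'eef_rot': array([-3.14041924e+00, -8.10160313e-05,  2.73582268e+00]), 'wrist_force': array([-0.52520684,  0.13516321,  0.12838767]), 'moment': array([-0.04665158,  0.00010593, -0.02669644]), 'finger_force': 0.0, 'finger_gap': 93.7264882064912}
scene {'camera_matrix': array([[408.29771553,   0.        , 323.26623616],
       [  0.        , 408.29771553, 200.9024264 ],
       [  0.        ,   0.        ,   1.        ]]), 'R': array([[-0.51936247, -0.85440776,  0.01581138],
       [-0.66735513,  0.39396453, -0.63200402],
       [ 0.53376001, -0.33879097, -0.7748038 ]]), 't': array([197.03623574, 445.67819926, 766.29979057])}
side {'camera_matrix': array([[442.79745799,   0.        , 318.60963232],
       [  0.        , 442.79745799, 206.01334623],
       [  0.        ,   0.        ,   1.        ]]), 'R': array([[-9.50373809e-01, -3.11108862e-01,  9.48589405e-04],
       [-1.98915628e-01,  6.05296426e-01, -7.70745619e-01],
       [ 2.39211615e-01, -7.32685139e-01, -6.37142284e-01]]), 't': array([489.63803395, 238.3495145 , 818.46156007])}
```

View pics/scene0.png

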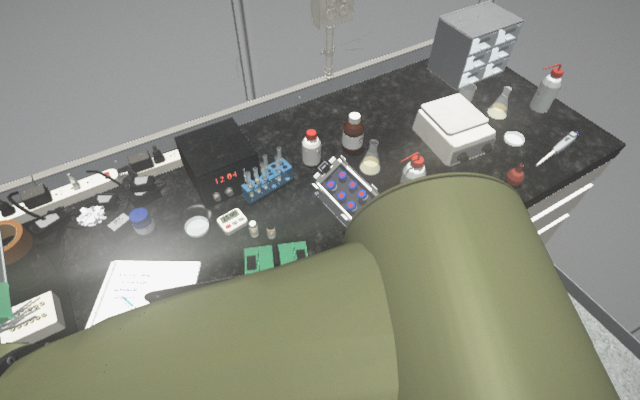

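View pics/side0.png

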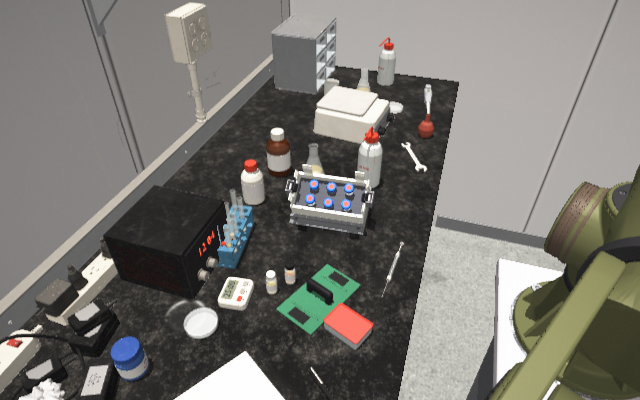

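```bash
python3 - <<'E'
import cv2,numpy as np
s=cv2.imread("pics/side0.png");c=cv2.imread("pics/scene0.png")
cv2.imwrite("pics/a.png",cv2.resize(s[165:240,280:380],None,fx=8,fy=8,interpolation=cv2.INTER_CUBIC))
cv2.imwrite("pics/b.png",cv2.resize(s[255:350,265:380],None,fx=6,fy=6,interpolation=cv2.INTER_CUBIC))
cv2.imwrite("pics/c.png",cv2.resize(c[150:225,305:395],None,fx=8,fy=8,interpolation=cv2.INTER_CUBIC))
E
```

```text
(no output)
```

View pics/a.png

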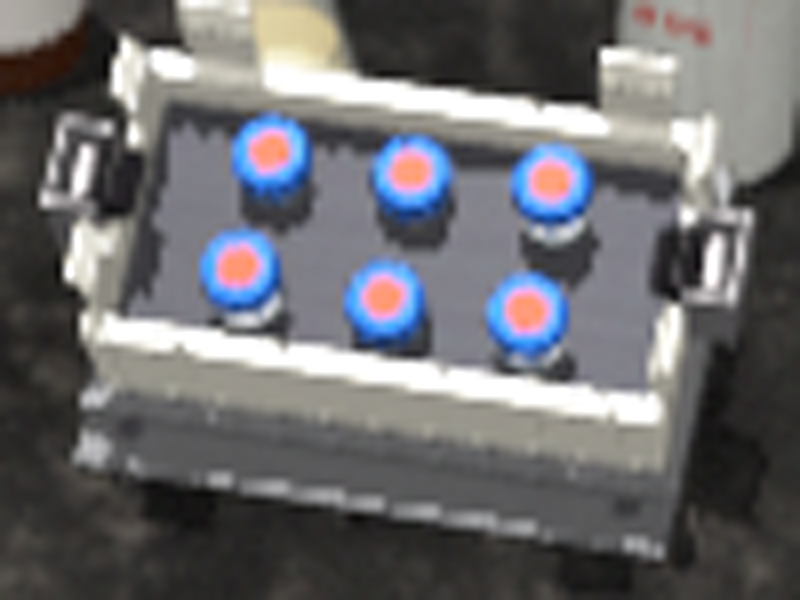

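View pics/b.png

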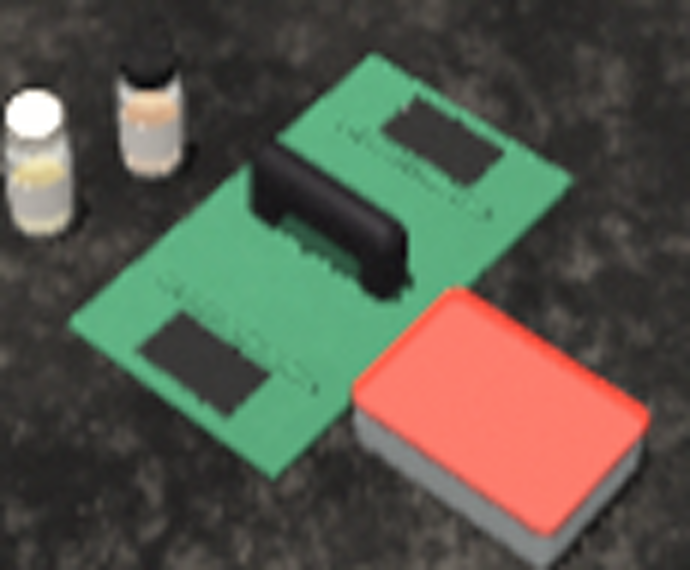

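View pics/c.png

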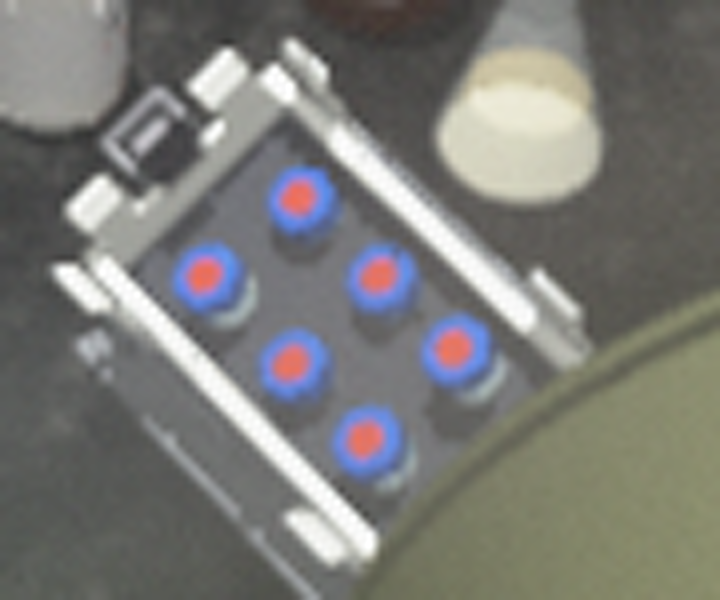

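```bash
cat > h.py <<'E'
from cell import manip, viewer
import numpy as np
from scipy.optimize import least_squares
from scipy.spatial.transform import Rotation as Ro
np.set_printoptions(precision=4,suppress=True)
def proj(n,X):
    i=viewer.camera_info(n) if isinstance(n,str) else n; p=np.atleast_2d(X)@i["R"].T+i["t"]; q=p@i["camera_matrix"].T
    return q[:,:2]/q[:,2:]
def crop(p,f,o): return (np.array(p,float)+.5)/f-.5+np.array(o)
def boxR(yaw): # z tilted 30deg to +y world, y level
    return Ro.from_euler('z',yaw).as_matrix()@np.array([[0,1,0],[-np.cos(np.pi/6),0,.5],[.5,0,np.cos(np.pi/6)]])
E
python3 - <<'E'
from h import *
S,C=viewer.camera_info("side"),viewer.camera_info("scene")
xy=np.array([[20,42],[20,0],[20,-42],[-20,42],[-20,0],[-20,-42]])
s=crop([(270,152),(411,172),(551,181),(238,267),(384,297),(526,312)],8,(280,165))
c=crop([(300,198),(380,276),(455,348),(205,276),(292,364),(367,440)],8,(305,150))
def f(p):
    z=np.array([42,42,p[4],p[5],42,p[6]])
    X=np.c_[xy,z]@boxR(p[3]).T+p[:3]
    return np.r_[(proj(S,X)-s).ravel(),(proj(C,X)-c).ravel()]
r=least_squares(f,[400,0,60,0,49,49,49]);print(r.x,np.abs(r.fun).max());print(r.fun.reshape(2,6,2))
f2=lambda p:f(np.r_[p[:4],50,50,50]) 
q=crop([(373,53),(573,180),(273,477),(70,322),(443,140),(203,362)],6,(265,255))
A=np.array([[-45,78,4],[45,78,4],[45,-78,4],[-45,-78,4],[0,66,4],[0,-66,4]])
def g(p): return (proj(S,A@Ro.from_euler('z',p[2]).as_matrix().T*[1,1,1]+[p[0],p[1],0])-q).ravel()
for y0 in(0,1.5,3,4.5):
    l=least_squares(g,[300,300,y0]);print(l.x,l.cost,np.abs(l.fun).max())
E
```

```text
[ 546.5955 -190.7487   35.1128    0.0863   49.8799   49.9161   47.5943] 0.2659432984151522
[[[ 0.1349  0.1375]
  [-0.0195  0.1037]
  [ 0.0292  0.1329]
  [ 0.2088  0.0875]
  [ 0.0819  0.2232]
  [ 0.1214  0.1113]]

 [[-0.0213 -0.1137]
  [-0.0671 -0.1718]
  [-0.0412 -0.1375]
  [ 0.0285 -0.222 ]
  [-0.0058 -0.2659]
  [ 0.0045 -0.1716]]]
[491.3967  68.6236   2.7541] 5.153239813128716 1.7920142434946342
[491.3967  68.6236   2.7541] 5.153239813128945 1.792014302629866
[491.3967  68.6236   2.7541] 5.153239813127293 1.7920147193860885
[491.3967  68.6236   2.7541] 5.153239813127302 1.7920147216611326
```

```bash
python3 - <<'E'
from h import *
S=viewer.camera_info("side")
q=crop([(373,53),(573,180),(273,477),(70,322),(443,140),(203,362)],6,(265,255))
K,R,t=S["camera_matrix"],S["R"],S["t"]
O=-R.T@t; print(O)
d=np.c_[q,np.ones(6)]@np.linalg.inv(K).T@R
P=O+d*((4-O[2])/d[:,2])[:,None];print(P)
for i,j in((0,1),(1,2),(2,3),(3,0),(4,5)):print(np.linalg.norm(P[i]-P[j]))
E
```

```text
[316.9651 607.7332 704.7188]
[[503.2609 -19.6782   4.    ]
 [421.0126  15.1301   4.    ]
 [479.8905 158.3182   4.    ]
 [561.2578 123.6466   4.    ]
 [468.0921  11.7612   4.    ]
 [514.9808 124.9372   4.    ]]
89.31072842682354
154.82063340029498
88.44641380564336
154.61448812152142
122.50452977732348
```

```bash
cat >> h.py <<'E'
BO=np.array([546.6,-190.75,35.1]);YAW=.0863;BR=boxR(YAW)
TR=np.c_[-BR[:,0],BR[:,1],-BR[:,2]]   # tool axes over box
def bx(p): return BO+BR@np.array(p,float)
def tip(p): return bx(np.array(p,float)+[0,0,17])  # TCP with fingertips at box point p
def state():
    s=manip.read_state();return s,np.array(s["eef_pos"]),Ro.from_euler('xyz',s["eef_rot"]).as_matrix()
def plan(P,R):
    s,p,r=state();d=r.T@(P-p);w=Ro.from_matrix(r.T@R).as_rotvec()
    print("sh",d/250,"turn",w/np.pi,"rows",np.linalg.norm(d)/41.7,np.degrees(np.linalg.norm(w))/7.16,"mm",d)
def where():
    s,p,r=state();print(s["clock"],"box:",BR.T@(p-BO)-[0,0,17],"j",s["joints"],"ang",np.degrees(Ro.from_matrix(r.T@TR).as_rotvec()),"F",s["wrist_force"]@BR)
E
python3 - <<'E'
from h import *
S=viewer.camera_info("side");K,R,t=S["camera_matrix"],S["R"],S["t"];O=-R.T@t
q=np.array([[372,187],[316,176],[252,203],[278,174],[237,262]]);d=np.c_[q,np.ones(5)]@np.linalg.inv(K).T@R
print(O+d*((0-O[2])/d[:,2])[:,None])
print(BR)
for z in (120,):
  for p in ([20,-42],): print(tip(p+[z]))
plan(tip([0,0,150]),TR); where()
E
```

```text
[[ 472.3489 -321.325     0.    ]
 [ 628.1701 -322.2591    0.    ]
 [ 744.5967 -161.6157    0.    ]
 [ 729.9189 -298.6538    0.    ]
 [ 690.2663   33.4097    0.    ]]
[[ 0.0746  0.9963 -0.0431]
 [-0.8628  0.0862  0.4981]
 [ 0.5     0.      0.866 ]]
[ 500.345  -143.3811  163.7455]
sh [-2.1523 -1.7425  0.0476] turn [ 0.0895 -0.1499  0.3352] rows 16.604757294619574 9.501996374232487 mm [-538.0847 -435.6216   11.9111]
0.1 box: [-546.9234 -268.3925  479.0646] j [ 1.0984  0.3004  1.5215  0.      1.3207 -0.0666] ang [ 16.1102 -26.9813  60.3418] F [ 0.076  -0.8353  0.2368]
```

{"op": "apply_moves", "data": {"moves": [[[-1, -0.81, -0.2], [0.0895, -0.15, 0.335], 1], [[-1, -0.81, -0.2], [0.0895, -0.15, 0.335], 1], [[-1, -0.81, -0.2], [0.0895, -0.15, 0.335], 1], [[-1, -0.81, -0.2], [0.0895, -0.15, 0.335], 1], [[-1, -0.81, -0.2], [0.0895, -0.15, 0.335], 1], [[-1, -0.81, -0.2], [0.0895, -0.15, 0.335], 1], [[-1, -0.81, -0.2], [0.0895, -0.15, 0.335], 1], [[-1, -0.81, -0.2], [0.0895, -0.15, 0.335], 1], [[-1, -0.81, -0.2], [0.0895, -0.15, 0.335], 1], [[-1, -0.81, -0.2], [0.0895, -0.15, 0.335], 1], [[-1, -0.81, -0.2], [0.0895, -0.15, 0.335], 1]], "squeeze": 20}}

```text
clock: 1.02
eef_pos: [367.0, 220.4, 241.0]
eef_rot: [-3.141, 0.525, 1.655]
wrist_force: [-0.5, 1.0, 0.2]
finger_gap: 24.1
finger_force: 0.0
```

```bash
python3 - <<'E'
from h import *
where();plan(tip([0,0,150]),TR)
E
```

```text
1.0167 box: [-265.2042 -143.4967  373.8435] j [ 0.7235  0.1959  1.6247 -0.4152  1.6469  0.6766] ang [-0.0746  0.0906 -0.1186] F [-0.8501 -0.4194  0.6807]
sh [-1.0582  0.5773  0.8963] turn [-0.0004  0.0005 -0.0007] rows 9.00576250817434 0.023306593074187677 mm [-264.552   144.3365  224.0753]
```

{"op": "apply_moves", "data": {"moves": [[[-1, 0.577, 0.85], [0, 0, 0], 1], [[-1, 0.577, 0.85], [0, 0, 0], 1], [[-1, 0.577, 0.85], [0, 0, 0], 1], [[-1, 0.577, 0.85], [0, 0, 0], 1], [[-1, 0.577, 0.85], [0, 0, 0], 1], [[-1, 0.577, 0.85], [0, 0, 0], 1], [[-1, 0.577, 0.85], [0, 0, 0], 1], [[-1, 0.577, 0.85], [0, 0, 0], 1], [[-1, 0.577, 0.85], [0, 0, 0], 1], [[-1, 0.577, 0.85], [0, 0, 0], 1], [[-1, 0.577, 0.85], [0, 0, 0], 1]]}}

```text
clock: 1.93
eef_pos: [538.4, -89.1, 182.2]
eef_rot: [-3.141, 0.522, 1.658]
wrist_force: [-0.3, -0.3, 0.1]
finger_gap: 0.4
finger_force: 0.0
```

```bash
python3 - <<'E'
from h import *
import cv2
where();plan(tip([0,0,150]),TR)
print(viewer.camera_info("wrist"))
a=viewer.camera("wrist");cv2.imwrite("pics/w1.png",a)
E
```

```text
1.9333 box: [-14.7927   0.5983 161.3652] j [ 0.0297  0.2973  1.6392 -0.5574  1.2281  0.1402] ang [-0.01   -0.0662  0.0639] F [ 0.2527 -0.3328 -0.074 ]
sh [-0.0592 -0.0025  0.0454] turn [-0.0001 -0.0004  0.0004] rows 0.44758145451765613 0.01292337719405217 mm [-14.8052  -0.6128  11.3482]
{'camera_matrix': array([[309.7069,   0.    , 317.7326],
       [  0.    , 309.7069, 199.4707],
       [  0.    ,   0.    ,   1.    ]]), 'R': array([[ 0.9962,  0.0873, -0.0009],
       [ 0.062 , -0.7   ,  0.7114],
       [ 0.0615, -0.7088, -0.7027]]), 't': array([-528.7655, -202.2956,  238.689 ])}
```

View pics/w1.png

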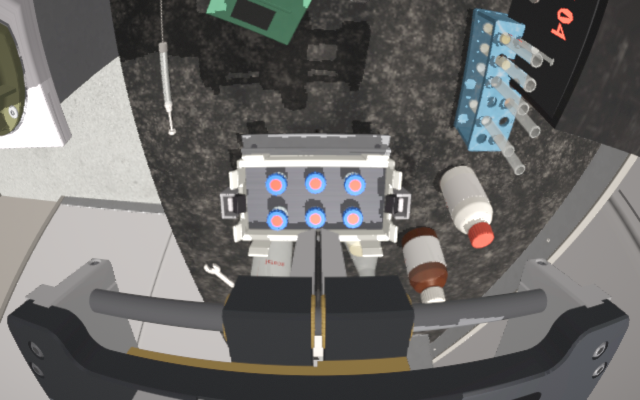

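```bash
cat >> h.py <<'E'
def fish(i,X):
    p=np.atleast_2d(X)@i["R"].T+i["t"];r=np.hypot(p[:,0],p[:,1]);th=np.arctan2(r,p[:,2]);K=i["camera_matrix"]
    return np.c_[K[0,0]*th*p[:,0]/r+K[0,2],K[1,1]*th*p[:,1]/r+K[1,2]]
XY=np.array([[-20,-42],[-20,0],[-20,42],[20,-42],[20,0],[20,42]])
def fitwrist(a,i,guess,proud=(0,2,3)):
    import cv2
    b,g,r=[a[...,k].astype(int) for k in range(3)]
    m=((r-b>60)&(r-g>60)).astype(np.uint8);n,_,st,ce=cv2.connectedComponentsWithStats(m)
    X=lambda p:np.c_[XY,p[4:10]]@boxR(p[3]).T+p[:3]
    z0=np.full(6,42.);z0[list(proud)]=49
    p0=np.r_[guess,z0];u=fish(i,X(p0));ce=ce[1:][st[1:,4]>8]
    q=np.array([ce[np.argmin(np.linalg.norm(ce-v,axis=1))] for v in u]);print((q-u).round(2).tolist())
    def f(s):
        p=p0.copy();p[:4]=s[:4];p[4+np.array(proud,int)]=s[4:];return (fish(i,X(p))-q).ravel()
    s=least_squares(f,np.r_[guess,np.full(len(proud),49.)]);print(s.x,np.abs(s.fun).max())
    return q
E
python3 - <<'E'
from h import *
import cv2
fitwrist(cv2.imread("pics/w1.png"),viewer.camera_info("wrist"),[*BO,YAW])
plan(tip([-20,-42,65]),TR)
E
```

```text
[[-2.34, -0.12], [-1.8, 0.07], [-1.27, 0.06], [-2.45, 0.75], [-1.86, 0.68], [-1.01, 0.52]]
[ 544.3577 -187.1496   39.3573    0.0881   47.5888   48.9676   49.1628] 0.10362626214259762
sh [ 0.0181 -0.1709  0.3885] turn [ 0.0003 -0.0003  0.0005] rows 2.5466943076008715 0.01706576049201424 mm [  4.5373 -42.7133  97.1227]
```

```bash
python3 - <<'E'
from h import *
import cv2
s,p,r=state();i=viewer.camera_info("wrist")
for z in(17,0,-30): print(z,fish(i,p+r@[0,0,z]))
a=cv2.imread("pics/w1.png");cv2.imwrite("pics/w1c.png",cv2.resize(a[130:370,215:420],None,fx=2.5*1.0,fy=2.5,interpolation=cv2.INTER_CUBIC))
E
```

```text
17 [[317.2521 225.102 ]]
0 [[317.2142 233.8188]]
-30 [[317.1321 252.9055]]
```

View pics/w1c.png

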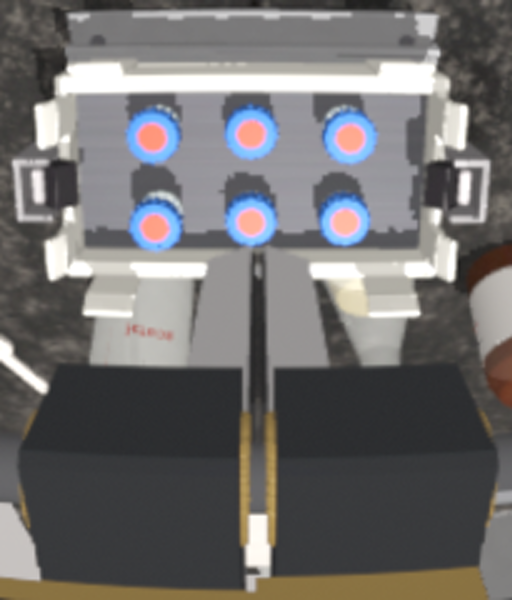

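```bash
cat >> h.py <<'E'
BO=BO+BR@[-.5,-2.2,1]
E
python3 - <<'E'
from h import *
plan(tip([-20,-42,62]),TR)
E
```

```text
sh [ 0.0202 -0.1797  0.3965] turn [ 0.0003 -0.0003  0.0005] rows 2.612447936892426 0.01706576049201424 mm [  5.0388 -44.9141  99.1214]
```

{"op": "apply_moves", "data": {"moves": [[[0.02, -0.18, 0.2], [0, 0, 0], 1], [[0.02, -0.18, 0.2], [0, 0, 0], 1], [[0.02, -0.18, 0.396], [0, 0, 0], 1], [[0.02, -0.18, 0.396], [0, 0, 0], 1], [[0.02, -0.18, 0.396], [0, 0, 0], 1]]}}

```text
clock: 2.4
eef_pos: [496.9, -136.8, 93.2]
eef_rot: [-3.139, 0.522, 1.66]
wrist_force: [-0.0, 0.8, -0.6]
finger_gap: 0.5
finger_force: 0.0
```

```bash
python3 - <<'E'
from h import *
import cv2
where();i=viewer.camera_info("wrist");a=viewer.camera("wrist")
cv2.imwrite("pics/w2.png",cv2.resize(a[130:370,215:420],None,fx=2.5,fy=2.5,interpolation=cv2.INTER_CUBIC))
fitwrist(a,i,[*BO,YAW])
E
```

```text
2.4 box: [-20.6793 -42.6744  61.355 ] j [-0.0661  0.3244  1.8384 -0.6294  0.9942  0.2009] ang [-0.085  -0.0638  0.1431] F [-0.9778  0.0577 -0.1629]
[[0.07, 1.17], [0.88, 1.46], [1.79, 1.55], [0.24, -45.44], [3.88, -43.78], [1.33, 1.6]]
[ 549.8158 -205.6149    9.6329    0.0757   79.6999   75.7116  -33.088 ] 29.60693953707724
```

View pics/w2.png

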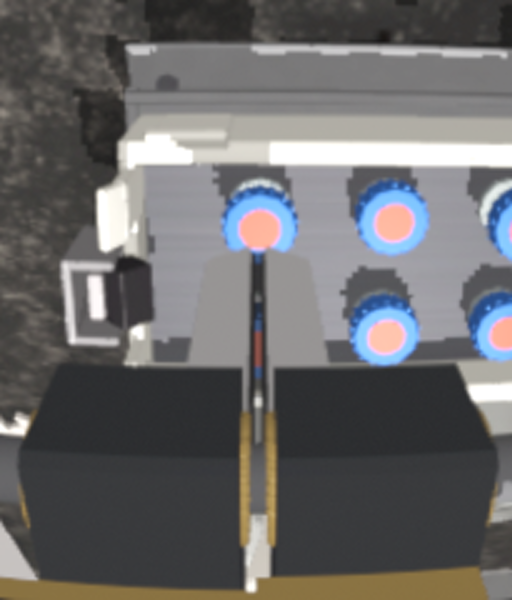

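{"op": "apply_moves", "data": {"moves": [[[0, 0, 0.02], [0, 0, 0], 1], [[0, 0, 0.03], [0, 0, 0], 1], [[0, 0, 0.04], [0, 0, 0], 1], [[0, 0, 0.05], [0, 0, 0], 1], [[0, 0, 0.06], [0, 0, 0], 1], [[0, 0, 0.06], [0, 0, 0], 1]]}}

```text
clock: 2.95
eef_pos: [498.4, -144.8, 81.1]
eef_rot: [3.141, 0.523, 1.658]
wrist_force: [0.2, -0.2, -0.5]
finger_gap: 0.4
finger_force: 0.0
```

```bash
python3 -c "
from h import *
where()"
```

```text
2.95 box: [-19.7657 -41.8738  46.7787] j [-0.0822  0.3459  1.8437 -0.6432  0.9629  0.2098] ang [ 0.03   -0.0332  0.0286] F [-0.0406  0.1988 -0.5104]
```

{"op": "apply_moves", "data": {"moves": [[[0, 0, 0.004], [0, 0, 0], 1], [[0, 0, 0.008], [0, 0, 0], 1], [[0, 0, 0.008], [0, 0, 0], 1]]}}

```text
clock: 3.2
eef_pos: [498.5, -145.8, 79.5]
eef_rot: [3.141, 0.523, 1.658]
wrist_force: [-0.0, -0.2, 0.3]
finger_gap: 0.3
finger_force: 0.0
```

```bash
python3 -c "
from h import *
where()"
```

```text
3.2 box: [-19.7113 -41.8519  44.9246] j [-0.0842  0.3487  1.8444 -0.645   0.959   0.2109] ang [ 0.0371 -0.0326  0.0226] F [ 0.2784 -0.0371  0.131 ]
```

{"op": "apply_moves", "data": {"moves": [[[0, 0, 0.004], [0, 0, 0], 1], [[0, 0, 0.008], [0, 0, 0], 1], [[0, 0, 0.008], [0, 0, 0], 1]]}}

```text
clock: 3.45
eef_pos: [498.6, -146.8, 77.7]
eef_rot: [3.141, 0.523, 1.658]
wrist_force: [0.5, -0.1, -0.6]
finger_gap: 0.3
finger_force: 0.0
```

```bash
python3 -c "
from h import *
where()"
```

```text
3.45 box: [-19.7295 -41.8607  42.8926] j [-0.0862  0.3517  1.8452 -0.6469  0.9549  0.2122] ang [ 0.0369 -0.0333  0.0229] F [-0.2027  0.5249 -0.6238]
```

{"op": "apply_moves", "data": {"moves": [[[0, 0, 0.004], [0, 0, 0], 1], [[0, 0, 0.008], [0, 0, 0], 1], [[0, 0, 0.008], [0, 0, 0], 1]]}}

```text
clock: 3.7
eef_pos: [498.6, -147.7, 76.0]
eef_rot: [3.141, 0.523, 1.658]
wrist_force: [0.1, 0.2, 0.3]
finger_gap: 0.5
finger_force: 0.0
```

```bash
python3 - <<'E'
from h import *
import cv2
where()
i=viewer.camera_info("wrist");a=viewer.camera("wrist");cv2.imwrite("pics/w3.png",a)
b,g,r=[a[...,k].astype(int) for k in range(3)]
m=((r-b>60)&(r-g>60)).astype(np.uint8);n,_,st,ce=cv2.connectedComponentsWithStats(m)
for s,c in zip(st,ce):
  if 200<c[0]<430 and 130<c[1]<330 and 5<s[4]<3000:print(s,c)
z0=np.array([47,42,49,49,42,42])
print(fish(i,np.c_[XY,z0]@BR.T+BO))
E
```

```text
3.7 box: [-19.7596 -41.868   40.8687] j [-0.0882  0.3549  1.8459 -0.6488  0.9509  0.2134] ang [ 0.0354 -0.0346  0.025 ] F [-0.0489  0.0995  0.3695]
[368 220  16  14 176] [375.7841 226.4148]
[310 222  16  11 102] [317.2255 226.549 ]
[418 267  13  13 136] [424.0221 272.9926]
[365 274  15   3  33] [372.7576 275.3333]
[[317.0616 227.7401]
 [374.8264 225.0293]
 [431.9684 227.4648]
 [317.0624 278.5404]
 [371.3322 273.2975]
 [422.5048 271.2192]]
```

```bash
python3 - <<'E'
from h import *
print(manip.tip_reach)
s,p,r=state();i=viewer.camera_info("wrist")
for x in(-8,0,8):
  for z in(17,10,0): print(x,z,fish(i,p+r@[x,0,z]))
print(i["R"]@r, i["R"]@p+i["t"])
E
```

```text
17.0
-8 17 [[317.2726 235.3215]]
-8 10 [[317.2585 239.0133]]
-8 0 [[317.2369 244.6785]]
0 17 [[317.2704 225.0709]]
0 10 [[317.2559 228.5054]]
0 0 [[317.2337 233.786 ]]
8 17 [[317.2684 214.5652]]
8 10 [[317.2536 217.7196]]
8 0 [[317.2309 222.5789]]
[[ 0.0003  1.      0.    ]
 [-0.964   0.0003 -0.2659]
 [-0.2659  0.      0.964 ]] [ -0.3347  23.0202 206.9141]
```

```bash
python3 - <<'E'
from h import *
import cv2
s=viewer.camera("side");c=viewer.camera("scene");w=cv2.imread("pics/w3.png")
f=lambda a,r,k:cv2.resize(a[r[1]:r[3],r[0]:r[2]],None,fx=k,fy=k,interpolation=cv2.INTER_CUBIC)
A=f(s,(270,130,390,230),3.333)[:300,:400];B=f(c,(290,130,410,230),3.334)[:300,:400];W=f(w,(265,160,425,280),5)[:, :800]
o=np.zeros((600,800,3),np.uint8)
o[:A.shape[0],:A.shape[1]]=A;o[:B.shape[0],400:400+B.shape[1]]=B
W=f(w,(240,165,440,240),4);o[300:300+W.shape[0],:W.shape[1]]=W
cv2.imwrite("pics/col.png",o)
E
```

```text
(no output)
```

View pics/col.png

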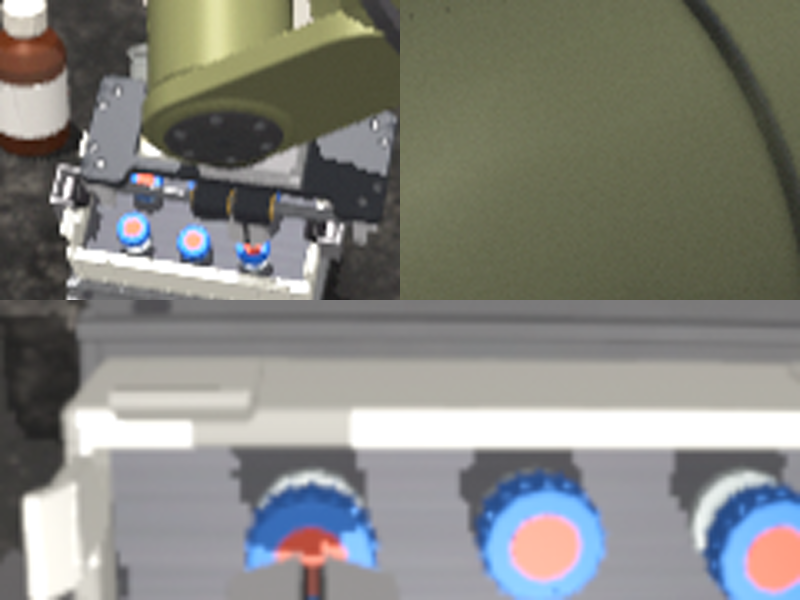

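{"op": "apply_moves", "data": {"moves": [[[0, 0, 0.004], [0, 0, 0], 1], [[0, 0, 0.008], [0, 0, 0], 1], [[0, 0, 0.008], [0, 0, 0], 1]]}}

```text
clock: 4.1
eef_pos: [498.7, -148.8, 74.2]
eef_rot: [3.141, 0.523, 1.658]
wrist_force: [0.8, 0.3, -0.1]
finger_gap: 0.3
finger_force: 0.0
```

{"op": "apply_moves", "data": {"moves": [[[0, 0, 0.004], [0, 0, 0], 1], [[0, 0, 0.008], [0, 0, 0], 1], [[0, 0, 0.008], [0, 0, 0], 1]]}}

```text
clock: 4.35
eef_pos: [498.8, -149.7, 72.5]
eef_rot: [3.141, 0.523, 1.658]
wrist_force: [-0.4, -0.7, 0.3]
finger_gap: 0.4
finger_force: 0.0
```

```bash
cat >> h.py <<'E'
def blobs(a,box=(200,130,460,330)):
    import cv2
    b,g,r=[a[...,k].astype(int) for k in range(3)]
    for nm,m in(("red",(r-b>60)&(r-g>60)),("blue",(b-r>60))):
        n,_,st,ce=cv2.connectedComponentsWithStats(m.astype(np.uint8))
        for s,c in zip(st,ce):
            if box[0]<c[0]<box[2] and box[1]<c[1]<box[3] and 15<s[4]<3000:print(nm,s,c)
E
python3 - <<'E'
from h import *
import cv2
where()
blobs(cv2.imread("pics/w3.png"));print();a=viewer.camera("wrist");cv2.imwrite("pics/w4.png",a);blobs(a)
E
```

```text
4.35 box: [-19.746  -41.8564  36.8692] j [-0.0923  0.3611  1.8473 -0.6526  0.9429  0.2158] ang [ 0.0361 -0.0332  0.0256] F [ 0.7258 -0.4475 -0.1117]
red [368 220  16  14 176] [375.7841 226.4148]
red [310 222  16  11 102] [317.2255 226.549 ]
red [427 222  15  15 176] [433.875  229.2102]
red [418 267  13  13 136] [424.0221 272.9926]
red [365 274  15   3  33] [372.7576 275.3333]
blue [359 208  33  33 565] [374.1805 223.2018]
blue [301 211  34  22 399] [317.2707 220.787 ]
blue [416 211  32  33 568] [430.9261 226.206 ]
blue [408 255  30  30 496] [421.2601 268.8992]
blue [357 257  30  20 366] [370.8607 266.2978]

red [369 221  16  16 185] [376.8108 228.3568]
red [310 225  15   6  53] [317.283  227.0943]
red [429 224  15  15 178] [435.9494 231.1011]
red [419 269  14  13 138] [425.5797 275.4058]
red [367 274  13   3  28] [373.3214 275.3929]
blue [360 210  33  33 590] [375.1441 224.9492]
blue [301 213  34  19 372] [317.4919 221.836 ]
blue [418 213  32  33 584] [432.8733 227.875 ]
blue [357 259  31  18 347] [371.5418 267.8991]
blue [409 258  30  30 508] [422.7657 271.1929]
```

{"op": "apply_moves", "data": {"moves": [[[0, 0, 0.004], [0, 0, 0], 1], [[0, 0, 0.008], [0, 0, 0], 1], [[0, 0, 0.008], [0, 0, 0], 1]]}}

```text
clock: 4.65
eef_pos: [498.9, -150.7, 70.8]
eef_rot: [3.141, 0.523, 1.658]
wrist_force: [-0.5, 1.0, -0.2]
finger_gap: 0.5
finger_force: 0.0
```

{"op": "apply_moves", "data": {"moves": [[[0, 0, 0.004], [0, 0, 0], 1], [[0, 0, 0.008], [0, 0, 0], 1], [[0, 0, 0.008], [0, 0, 0], 1]]}}

```text
clock: 4.9
eef_pos: [499.0, -151.8, 69.0]
eef_rot: [3.141, 0.523, 1.658]
wrist_force: [1.0, -0.4, -0.5]
finger_gap: 0.3
finger_force: 0.0
```

```bash
python3 - <<'E'
from h import *
import cv2
where()
a=viewer.camera("wrist");cv2.imwrite("pics/w5.png",a);blobs(a)
E
```

```text
4.9 box: [-19.737  -41.8626  32.8558] j [-0.0964  0.3673  1.8486 -0.6566  0.9349  0.2183] ang [ 0.0351 -0.0323  0.0254] F [ 0.1826  0.9756 -0.6952]
red [371 223  15  15 184] [378.0054 230.2391]
red [314 227   8   4  23] [317.6087 228.2174]
red [431 226  15  15 181] [437.9171 233.1326]
red [421 272  13  13 140] [427.0286 277.9571]
red [371 274   8   3  17] [374.5882 275.4118]
red [317 288   3   6  16] [318.     290.8125]
blue [361 211  33  35 617] [376.2188 226.9076]
blue [301 215  34  17 341] [317.2463 222.9326]
blue [420 214  33  34 610] [434.6033 229.8885]
blue [410 259  31  31 529] [424.414  273.5255]
blue [358 261  30  16 319] [372.5235 269.3103]
```

```bash
python3 - <<'E'
from h import *
import cv2
S=viewer.camera_info("side")
P=tip([-19.76,-41.87,40.87])
c=lambda X:(proj(S,X)-[270,130])*3.333
for z in(17,10,0,-10,-20,-40):print(z,c(P+TR@[0,0,z]),c(P+TR@[8,0,z]))
print("caps",c(bx([-20,-42,47])),c(bx([-20,0,42])),c(bx([-20,42,49])))
s=viewer.camera("side");cv2.imwrite("pics/s5.png",s)
o=np.hstack([cv2.resize(s[160:230,310:380],None,fx=5.7,fy=8.5,interpolation=cv2.INTER_CUBIC),cv2.resize(cv2.imread("pics/w5.png")[200:305,285:355],None,fx=5.7,fy=5.667,interpolation=cv2.INTER_CUBIC)])
print(o.shape)
cv2.imwrite("pics/col2.png",o)
E
```

```text
17 [[254.7874 249.3743]] [[252.7183 260.1399]]
10 [[254.2238 245.6817]] [[252.1399 256.5071]]
0 [[253.4061 240.3232]] [[251.3006 251.2351]]
-10 [[252.573  234.8641]] [[250.4454 245.8641]]
-20 [[251.7242 229.3017]] [[249.5741 240.391 ]]
-40 [[249.9773 217.8547]] [[247.7808 229.127 ]]
caps [[254.4195 246.4946]] [[194.9578 240.2855]] [[134.6401 227.8095]]
(595, 798, 3)
```

{"op": "apply_moves", "data": {"moves": [[[0, 0, 0.004], [0, 0, 0], 1], [[0, 0, 0.008], [0, 0, 0], 1], [[0, 0, 0.012], [0, 0, 0], 1], [[0, 0, 0.012], [0, 0, 0], 1]]}}

```text
clock: 5.33
eef_pos: [499.1, -153.2, 66.4]
eef_rot: [3.141, 0.523, 1.658]
wrist_force: [-0.4, -0.4, 0.1]
finger_gap: 0.6
finger_force: 0.0
```

{"op": "apply_moves", "data": {"moves": [[[0, 0, 0.004], [0, 0, 0], 1], [[0, 0, 0.008], [0, 0, 0], 1], [[0, 0, 0.012], [0, 0, 0], 1], [[0, 0, 0.012], [0, 0, 0], 1]]}}

```text
clock: 5.67
eef_pos: [499.2, -154.7, 63.8]
eef_rot: [3.141, 0.523, 1.658]
wrist_force: [0.2, -0.2, 0.2]
finger_gap: 0.8
finger_force: 0.0
```

```bash
python3 - <<'E'
from h import *
where()
a=viewer.camera("wrist");blobs(a)
E
```

```text
5.6667 box: [-19.7653 -41.8811  26.8504] j [-0.1024  0.3768  1.8504 -0.6625  0.9231  0.2222] ang [ 0.0319 -0.0341  0.0256] F [0.2693 0.2144 0.0943]
red [372 226  16  16 195] [379.5846 233.5179]
red [433 229  16  16 194] [440.8969 236.4948]
red [423 276  14  13 148] [429.5405 281.8581]
red [317 288   3  11  31] [318.     293.3226]
blue [362 214  34  35 651] [377.8249 229.9478]
blue [301 217  34  15 292] [317.2192 224.4692]
blue [422 217  34  35 640] [437.4906 233.0375]
blue [412 263  31  31 552] [426.5616 277.1866]
blue [360 265  28  12 246] [373.9837 271.4959]
```

{"op": "apply_moves", "data": {"moves": [[[0, 0, 0.004], [0, 0, 0], 1], [[0, 0, 0.008], [0, 0, 0], 1], [[0, 0, 0.012], [0, 0, 0], 1], [[0, 0, 0.012], [0, 0, 0], 1]]}}

```text
clock: 6.05
eef_pos: [499.4, -156.2, 61.2]
eef_rot: [3.141, 0.523, 1.658]
wrist_force: [-0.3, 0.5, 0.2]
finger_gap: 0.2
finger_force: 0.0
```

{"op": "apply_moves", "data": {"moves": [[[0, 0, 0.004], [0, 0, 0], 1], [[0, 0, 0.008], [0, 0, 0], 1], [[0, 0, 0.012], [0, 0, 0], 1], [[0, 0, 0.012], [0, 0, 0], 1]]}}

```text
clock: 6.38
eef_pos: [499.5, -157.7, 58.6]
eef_rot: [3.141, 0.523, 1.658]
wrist_force: [-0.0, -0.2, -0.5]
finger_gap: 0.6
finger_force: 0.0
```

```bash
python3 - <<'E'
from h import *
import cv2
where()
a=viewer.camera("wrist");cv2.imwrite("pics/w6.png",a);blobs(a)
s=viewer.camera("side")
o=np.hstack([cv2.resize(s[150:220,310:380],None,fx=5.7,fy=8.5,interpolation=cv2.INTER_CUBIC),cv2.resize(a[200:305,285:355],None,fx=5.7,fy=5.667,interpolation=cv2.INTER_CUBIC)])
cv2.imwrite("pics/col2.png",o)
E
```

```text
6.3833 box: [-19.771  -41.8702  20.8355] j [-0.1085  0.3865  1.8519 -0.6686  0.9113  0.2262] ang [ 0.0307 -0.0349  0.0246] F [-0.0645 -0.0688 -0.5567]
red [373 229  17  16 203] [381.4286 236.6552]
red [437 232  16  17 203] [444.0837 239.803 ]
red [425 280  15  13 150] [432.0133 285.9067]
red [317 289   3  14  42] [318.  295.5]
blue [363 217  35  36 686] [379.1764 232.9767]
blue [302 220  32  12 207] [317.0048 225.7536]
blue [425 220  34  35 676] [440.503  236.0399]
blue [414 267  32  32 576] [428.9792 281.0712]
blue [362 269  25   7 126] [375.1825 272.6349]
```

{"op": "apply_moves", "data": {"moves": [[[0, 0, 0.004], [0, 0, 0], 1], [[0, 0, 0.008], [0, 0, 0], 1], [[0, 0, 0.012], [0, 0, 0], 1], [[0, 0, 0.012], [0, 0, 0], 1]]}}

```text
clock: 6.82
eef_pos: [499.8, -159.1, 56.3]
eef_rot: [3.141, 0.523, 1.658]
wrist_force: [-0.4, 0.7, 2.6]
finger_gap: 0.6
finger_force: 1.6
```

{"op": "apply_moves", "data": {"moves": [[[0, 0, 0.004], [0, 0, 0], 1], [[0, 0, 0.008], [0, 0, 0], 1], [[0, 0, 0.008], [0, 0, 0], 1]]}}

```text
clock: 7.07
eef_pos: [499.9, -160.2, 54.5]
eef_rot: [3.141, 0.523, 1.658]
wrist_force: [-1.0, 0.8, 3.2]
finger_gap: 0.5
finger_force: 1.6
```

```bash
python3 - <<'E'
from h import *
import cv2
where()
a=viewer.camera("wrist");cv2.imwrite("pics/w7.png",a);blobs(a)
E
```

```text
7.0667 box: [-19.6879 -41.6844  16.0346] j [-0.1134  0.3944  1.8529 -0.674   0.9016  0.2296] ang [ 0.0601 -0.0265  0.0237] F [ 0.8537 -0.9693  3.1933]
red [374 232  18  16 194] [383.0773 239.1031]
red [439 235  16  16 208] [446.5673 242.524 ]
red [427 283  15  14 154] [433.8506 289.1039]
red [317 293   3  14  42] [318.  299.5]
blue [363 218  37  37 709] [380.1946 235.4485]
blue [301 220  32  12 226] [316.5575 225.6593]
blue [427 222  35  36 709] [442.9944 238.5543]
blue [416 270  32  32 600] [430.6883 284.24  ]
blue [366 272  20   4  53] [376.283 274.   ]
```

{"op": "apply_moves", "data": {"moves": [[[0, 0, 0.004], [0, 0, 0], 1], [[0, 0, 0.008], [0, 0, 0], 1], [[0, 0, 0.008], [0, 0, 0], 1]]}}

```text
clock: 7.37
eef_pos: [500.0, -161.1, 52.9]
eef_rot: [3.141, 0.523, 1.657]
wrist_force: [-1.4, 3.4, 7.0]
finger_gap: 0.5
finger_force: 3.6
```

{"op": "apply_moves", "data": {"moves": [[[0, 0, 0.004], [0, 0, 0], 1], [[0, 0, 0.004], [0, 0, 0], 1]]}}

```text
clock: 7.53
eef_pos: [500.1, -161.2, 52.7]
eef_rot: [3.14, 0.523, 1.657]
wrist_force: [-7.0, 11.7, 18.3]
finger_gap: 0.4
finger_force: 11.0
```

{"op": "apply_moves", "data": {"moves": [[[0, 0, 0.004], [0, 0, 0], 1], [[0, 0, 0.004], [0, 0, 0], 1]]}}

```text
clock: 7.7
eef_pos: [500.2, -161.3, 52.6]
eef_rot: [3.14, 0.523, 1.656]
wrist_force: [-14.1, 19.3, 30.1]
finger_gap: 0.8
finger_force: 18.4
```

```bash
python3 - <<'E'
from h import *
import cv2
where()
a=viewer.camera("wrist");cv2.imwrite("pics/w7.png",a);blobs(a)
E
```

```text
7.7 box: [-19.595  -41.4847  13.8277] j [-0.1156  0.3981  1.8532 -0.6768  0.8969  0.2324] ang [ 0.0907 -0.0088 -0.033 ] F [ -2.6576 -12.3415  36.2929]
red [375 233  17  16 197] [383.5431 240.0964]
red [440 236  16  16 210] [447.5429 243.5524]
red [428 284  15  14 158] [434.7089 290.3797]
red [317 295   3  12  36] [318.  300.5]
blue [301 219  32  13 234] [316.0385 225.5983]
blue [364 219  36  38 727] [380.6272 236.5172]
blue [427 223  36  37 722] [443.6731 239.5817]
blue [417 271  32  33 612] [431.4722 285.5817]
blue [370 273  13   3  28] [376.3214 274.3571]
```

{"op": "apply_moves", "data": {"moves": [[[0, 0, -0.07], [0, 0, 0], 1], [[0, 0, -0.07], [0, 0, 0], 1], [[-0.16, 0, -0.07], [0, 0, 0], 1], [[-0.16, 0, -0.07], [0, 0, 0], 1], [[-0.16, 0, -0.04], [0, 0, 0], 1], [[-0.16, 0, -0.04], [0, 0, 0], 1]]}}

```text
clock: 8.25
eef_pos: [502.2, -192.2, 78.3]
eef_rot: [-3.142, 0.523, 1.657]
wrist_force: [-0.2, 0.8, -0.2]
finger_gap: 0.5
finger_force: 0.0
```

```bash
cat >> h.py <<'E'
CL=28.1  # closed tips: true z = nominal tip z + CL
E
python3 - <<'E'
from h import *
where()
plan(tip([20,-42,53.5-CL]),TR)
a=viewer.camera("wrist");blobs(a)
E
```

```text
8.25 box: [ 20.001  -42.1422  20.6315] j [-0.1774  0.363   1.8273 -0.6535  0.916   0.1342] ang [ 0.0003 -0.0325  0.0068] F [-0.8172 -0.1544  0.2249]
sh [ 0.      0.0006 -0.0191] turn [ 0.     -0.0002  0.    ] rows 0.11440364027664708 0.004640082060970765 mm [ 0.0037  0.1422 -4.7685]
red [309 168  19  19 277] [317.7545 177.0108]
red [377 169  18  18 263] [385.3954 177.4183]
red [444 172  17  19 241] [451.7842 181.0705]
red [433 229  16  15 191] [440.4607 235.9948]
red [374 230  17  16 213] [381.6761 237.3052]
blue [300 157  37  38 718] [317.695  174.9513]
blue [366 157  37  39 748] [383.1952 175.7139]
blue [431 161  36  38 744] [447.6882 179.1089]
blue [363 217  35  36 703] [379.5533 233.7624]
blue [421 216  34  35 662] [436.9441 232.4411]
blue [303 221  31  11 192] [317.724  225.9844]
```

{"op": "apply_moves", "data": {"moves": [[[0, 0, 0.006], [0, 0, 0], 1], [[0, 0, 0.012], [0, 0, 0], 1], [[0, 0, 0.018], [0, 0, 0], 1], [[0, 0, 0.024], [0, 0, 0], 1], [[0, 0, 0.026], [0, 0, 0], 1], [[0, 0, 0.026], [0, 0, 0], 1]]}}

```text
clock: 8.8
eef_pos: [502.4, -194.4, 73.3]
eef_rot: [-3.141, 0.522, 1.659]
wrist_force: [0.2, 0.5, 0.6]
finger_gap: 0.5
finger_force: 0.5
```

{"op": "apply_moves", "data": {"moves": [[[0, 0, 0.004], [0, 0, 0], 1], [[0, 0, 0.004], [0, 0, 0], 1]]}}

```text
clock: 8.97
eef_pos: [502.5, -194.9, 72.6]
eef_rot: [-3.141, 0.522, 1.658]
wrist_force: [-2.2, 2.3, 1.8]
finger_gap: 0.4
finger_force: 1.4
```

```bash
python3 - <<'E'
from h import *
where()
E
```

```text
8.9667 box: [ 19.5255 -42.0422  14.3164] j [-0.183   0.3735  1.8287 -0.659   0.9036  0.1374] ang [ 0.0053 -0.0649  0.0595] F [-1.2988 -1.9736  2.8079]
```

{"op": "apply_moves", "data": {"moves": [[[0, 0, 0.004], [0, 0, 0], 1], [[0, 0, 0.004], [0, 0, 0], 1]]}}

```text
clock: 9.13
eef_pos: [502.7, -195.0, 72.4]
eef_rot: [3.142, 0.523, 1.658]
wrist_force: [-7.8, 10.2, 12.9]
finger_gap: 0.2
finger_force: 8.5
```

```bash
python3 - <<'E'
from h import *
where()
import cv2
a=viewer.camera("wrist");cv2.imwrite("pics/w8.png",a);blobs(a)
E
```

```text
9.1333 box: [ 19.5814 -41.9394  14.0782] j [-0.1833  0.3739  1.8287 -0.6593  0.903   0.138 ] ang [ 0.0194 -0.0625  0.0308] F [-2.9504 -6.8519 16.6224]
red [308 171  20  19 307] [317.4886 179.9446]
red [378 171  19  19 284] [387.2183 180.2711]
red [447 175  18  19 257] [455.642 183.965]
red [436 233  16  16 203] [443.4729 240.4138]
red [375 234  17  17 225] [383.1511 241.7733]
blue [298 159  40  40 778] [317.3702 177.6902]
blue [367 159  38  40 781] [384.8387 177.9949]
blue [434 163  38  39 789] [451.3802 181.635 ]
blue [302 221  31  11 188] [317.0372 225.984 ]
blue [364 220  37  38 739] [380.9811 237.8687]
blue [424 220  35  36 699] [439.8655 236.4492]
```

{"op": "apply_moves", "data": {"moves": [[[0, 0, 0.004], [0, 0, 0], 1], [[0, 0, 0.006], [0, 0, 0], 1], [[0, 0, 0.006], [0, 0, 0], 1]]}}

```text
clock: 9.43
eef_pos: [502.8, -195.2, 72.2]
eef_rot: [3.141, 0.523, 1.657]
wrist_force: [-17.5, 23.4, 30.2]
finger_gap: 0.5
finger_force: 19.4
```

```bash
python3 - <<'E'
from h import *
where()
a=viewer.camera("wrist");blobs(a,(290,200,400,300))
E
```

```text
9.4333 box: [ 19.671  -41.7984  13.8215] j [-0.1836  0.3743  1.8287 -0.6599  0.9021  0.139 ] ang [ 0.0462 -0.0459 -0.0003] F [ -6.4451 -15.4611  38.5813]
red [375 234  17  17 228] [383.0789 241.8246]
blue [302 221  31  11 189] [316.836  225.9788]
blue [364 220  36  38 737] [380.9159 237.9362]
```

{"op": "apply_moves", "data": {"moves": [[[0, 0, -0.08], [0, 0, 0], 1], [[0, 0, -0.08], [0, 0, 0], 1], [[0.16, 0.337, -0.08], [0, 0, 0], 1], [[0.16, 0.337, -0.08], [0, 0, 0], 1], [[0.16, 0.337, -0.08], [0, 0, 0], 1], [[0.16, 0.337, -0.05], [0, 0, 0], 1], [[0.16, 0.337, -0.05], [0, 0, 0], 1]]}}

```text
clock: 10.07
eef_pos: [582.3, -149.0, 59.7]
eef_rot: [-3.139, 0.523, 1.66]
wrist_force: [-1.1, -0.3, -0.6]
finger_gap: 0.4
finger_force: 0.0
```

```bash
python3 - <<'E'
from h import *
where()
a=viewer.camera("wrist");blobs(a,(200,200,400,300))
E
```

```text
10.0667 box: [-20.5479  41.3804  22.535 ] j [-0.0774  0.5382  1.6125 -0.6264  0.9985  0.1837] ang [-0.0854 -0.0509  0.1264] F [-0.1337 -1.1308 -0.6298]
red [247 229  17  16 221] [255.0633 236.8326]
red [198 279  14  14 150] [204.38 285.26]
red [317 288   3   9  26] [317.9615 292.1538]
blue [183 215  34  36 653] [200.1516 231.7626]
blue [239 216  35  37 687] [257.0466 233.1528]
blue [304 221  30  11 170] [318.6824 226.1882]
blue [191 266  32  32 577] [207.2114 280.5702]
blue [249 269  26   8 137] [260.5474 272.5109]
```

Caps 1 and 2 are home (hard stop, same reading, level with neighbours). Press the third the same way.

{"op": "apply_moves", "data": {"moves": [[[0, 0, 0.006], [0, 0, 0], 1], [[0, 0, 0.012], [0, 0, 0], 1], [[0, 0, 0.018], [0, 0, 0], 1], [[0, 0, 0.024], [0, 0, 0], 1], [[0, 0, 0.03], [0, 0, 0], 1], [[0, 0, 0.034], [0, 0, 0], 1], [[0, 0, 0.034], [0, 0, 0], 1]]}}

```text
clock: 10.7
eef_pos: [583.3, -153.3, 55.0]
eef_rot: [3.141, 0.523, 1.657]
wrist_force: [-0.4, -0.2, 0.7]
finger_gap: 0.4
finger_force: 0.4
```

{"op": "apply_moves", "data": {"moves": [[[0, 0, 0.004], [0, 0, 0], 1], [[0, 0, 0.004], [0, 0, 0], 1]]}}

```text
clock: 10.87
eef_pos: [583.5, -153.7, 54.1]
eef_rot: [3.141, 0.524, 1.657]
wrist_force: [-2.8, 0.5, 4.0]
finger_gap: 0.7
finger_force: 1.7
```

```bash
python3 - <<'E'
from h import *
where()
a=viewer.camera("wrist");blobs(a,(200,200,400,300))
E
```

```text
10.8667 box: [-19.1714  42.1649  15.3191] j [-0.0854  0.5478  1.613  -0.6326  0.9844  0.1876] ang [ 0.0373 -0.004  -0.0094] F [ 1.3869 -2.7868  3.832 ]
red [243 231  18  17 233] [251.5966 239.309 ]
red [317 288   3  13  38] [317.9737 294.1579]
blue [235 218  37  37 739] [253.6549 235.3924]
blue [301 219  33  13 252] [316.9087 225.2579]
blue [186 269  33  33 612] [203.1454 283.951 ]
blue [250 272  18   4  56] [257.4643 273.7679]
```

{"op": "apply_moves", "data": {"moves": [[[0, 0, 0.004], [0, 0, 0], 1], [[0, 0, 0.006], [0, 0, 0], 1], [[0, 0, 0.006], [0, 0, 0], 1]]}}

```text
clock: 11.17
eef_pos: [583.7, -154.2, 53.1]
eef_rot: [3.141, 0.524, 1.657]
wrist_force: [-6.0, 2.0, 9.8]
finger_gap: 0.3
finger_force: 4.6
```

{"op": "apply_moves", "data": {"moves": [[[0, 0, 0.004], [0, 0, 0], 1], [[0, 0, 0.004], [0, 0, 0], 1]]}}

```text
clock: 11.33
eef_pos: [583.8, -154.3, 53.0]
eef_rot: [3.14, 0.524, 1.656]
wrist_force: [-10.1, 8.5, 17.8]
finger_gap: 0.4
finger_force: 10.1
```

```bash
python3 - <<'E'
from h import *
where()
a=viewer.camera("wrist");blobs(a,(200,200,400,300))
E
```

```text
11.3333 box: [-19.2315  42.4294  14.0105] j [-0.0863  0.55    1.6128 -0.6336  0.982   0.1887] ang [ 0.0604 -0.0012 -0.0324] F [ 0.8346 -9.3017 20.1168]
red [242 232  18  17 233] [250.7639 240.206 ]
red [317 289   3  13  37] [318.     295.3243]
blue [235 219  36  37 752] [253.0997 236.0439]
blue [301 219  32  13 249] [316.3815 225.2771]
blue [185 270  33  33 622] [202.2685 285.1817]
blue [250 273  16   3  37] [256.8919 274.2162]
```

{"op": "apply_moves", "data": {"moves": [[[0, 0, 0.003], [0, 0, 0], 1], [[0, 0, 0.003], [0, 0, 0], 1], [[0, 0, -0.6], [0, 0, 0], 1], [[0, 0, -0.6], [0, 0, 0], 1], [[0, 0, -0.6], [0, 0, 0], 1], [[0, 0, -0.6], [0, 0, 0], 0.0], [[0, 0, -0.6], [0, 0, 0], 0.0]]}}

```text
clock: 11.97
eef_pos: [579.2, -77.8, 186.8]
eef_rot: [3.131, 0.523, 1.655]
wrist_force: [0.0, -0.7, 1.3]
finger_gap: 10.3
finger_force: 0.0
```

```bash
cat >> h.py <<'E'
LY=np.arctan2(34.808+34.6716,-82.2483-81.3673)  # lid x axis dir from corners
LR=lambda y:Ro.from_euler('xyz',[np.pi,0,y]).as_matrix()
E
python3 - <<'E'
from h import *
import cv2
where();print(LY); s=manip.read_state();print(s["finger_gap"])
plan([489.5,69.3,160],LR(2.754))
E
```

```text
11.9667 box: [-18.6266  44.3652 168.2519] j [ 0.0475  0.3766  1.5213 -0.5515  1.2603  0.1375] ang [ 0.5362 -0.021  -0.1042] F [ 1.2869 -0.057   0.8009]
2.740017277404856
10.340935500761502
sh [ 0.5878 -0.3056 -0.2183] turn [-0.0885  0.151  -0.3406] rows 4.181631919979963 9.627415948052061 mm [146.9382 -76.3979 -54.5788]
```

{"op": "apply_moves", "data": {"moves": [[[0.588, -0.306, -0.218], [-0.0885, 0.151, -0.34], 0], [[0.588, -0.306, -0.218], [-0.0885, 0.151, -0.34], 0], [[0.588, -0.306, -0.218], [-0.0885, 0.151, -0.34], 0], [[0.588, -0.306, -0.218], [-0.0885, 0.151, -0.34], 0], [[0.588, -0.306, -0.218], [-0.0885, 0.151, -0.34], 0], [[0.588, -0.306, -0.218], [-0.0885, 0.151, -0.34], 0], [[0.588, -0.306, -0.218], [-0.0885, 0.151, -0.34], 0], [[0.588, -0.306, -0.218], [-0.0885, 0.151, -0.34], 0], [[0.588, -0.306, -0.218], [-0.0885, 0.151, -0.34], 0], [[0.588, -0.306, -0.218], [-0.0885, 0.151, -0.34], 0], [[0.588, -0.306, -0.218], [-0.0885, 0.151, -0.34], 0], [[0.588, -0.306, -0.218], [-0.0885, 0.151, -0.34], 0]]}}

```text
clock: 12.97
eef_pos: [487.7, 66.7, 154.6]
eef_rot: [-3.137, -0.007, 2.746]
wrist_force: [0.8, -0.2, -0.4]
finger_gap: 90.5
finger_force: 0.0
```

```bash
python3 - <<'E'
from h import *
import cv2
where();s,p,r=state();print(p,s["finger_gap"]);plan([489.5,69.3,160],LR(2.754))
i=viewer.camera_info("wrist");a=viewer.camera("wrist");cv2.imwrite("pics/w9.png",a)
b,g,rr=[a[...,k].astype(int) for k in range(3)]
m=((g-b>15)&(g-rr>30)).astype(np.uint8)
n,l,st,ce=cv2.connectedComponentsWithStats(m)
for k in np.argsort(-st[:,4])[:5]:print(st[k],ce[k])
A=np.array([[-45,78,4],[45,78,4],[45,-78,4],[-45,-78,4],[0,66,4],[0,-66,4],[30,0,35],[-30,0,35]])
print(fish(i,A@Ro.from_euler('z',2.754).as_matrix().T+[489.5,69.3,0]))
for x in(8,-8):
  for z in(17,0,-11):
    print(x,z,fish(i,np.array([p+r@[x,y,z] for y in(-47,47)])))
v=cv2.resize(a[130:400,140:500],None,fx=2.2,fy=2.2,interpolation=cv2.INTER_CUBIC);cv2.imwrite("pics/w9c.png",v)
E
```

```text
12.9667 box: [-166.3202  -34.276   216.2846] j [ 0.0622  0.2121  1.7214 -0.0012  1.2161 -1.1125] ang [ 15.8914 -27.1493  61.0217] F [ 0.0476  0.7568 -0.5366]
[487.7105  66.7453 154.5864] 90.53472696086028
sh [-0.0025  0.0121 -0.0217] turn [-0.0014 -0.0021 -0.0026] rows 0.1498299115991649 0.09078922038860347 mm [-0.6308  3.0225 -5.4316]
[     0      0    640    400 251377] [319.3708 199.4762]
[ 254  148  136   77 4245] [326.7786 203.4582]
[327 162  16  16 183] [333.8306 169.918 ]
[300 174   6   7  15] [302.5333 176.8   ]
[360 174   2   4   7] [360.5714 175.7143]
[[255.7777 223.3723]
 [251.5493 147.8077]
 [389.6531 146.9538]
 [386.2853 222.5762]
 [263.5366 186.4735]
 [378.1632 185.7691]
 [320.8533 163.8709]
 [321.1535 219.7314]]
8 17 [[252.5419 214.2499]
 [382.2525 214.3175]]
8 0 [[247.5401 222.0737]
 [387.1644 222.1529]]
8 -11 [[243.9032 227.7955]
 [390.7364 227.8841]]
-8 17 [[253.9571 234.7453]
 [380.8408 234.824 ]]
-8 0 [[249.2611 243.8609]
 [385.4496 243.953 ]]
-8 -11 [[245.8705 250.4833]
 [388.7777 250.5863]]
```

View pics/w9c.png

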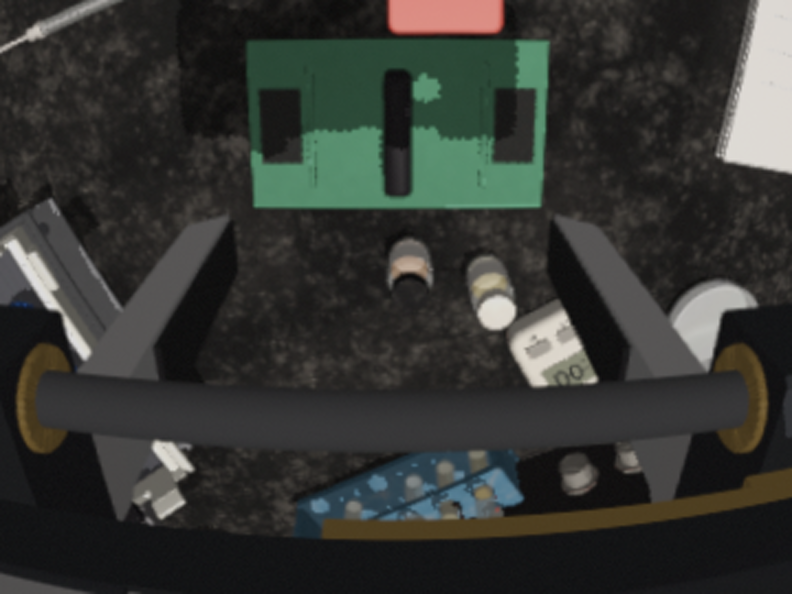

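{"op": "apply_moves", "data": {"moves": [[[-0.005, 0.01, 0.1], [-0.0014, -0.002, -0.0026], 0], [[-0.005, 0.01, 0.3], [-0.0014, -0.002, -0.0026], 0], [[-0.005, 0.01, 0.45], [-0.0014, -0.002, -0.0026], 0], [[-0.005, 0.01, 0.56], [-0.0014, -0.002, -0.0026], 0], [[-0.005, 0.01, 0.6], [-0.0014, -0.002, -0.0026], 0], [[-0.005, 0.01, 0.6], [-0.0014, -0.002, -0.0026], 0], [[-0.005, 0.01, 0.615], [-0.0014, -0.002, -0.0026], 0], [[-0.005, 0.01, 0.615], [-0.0014, -0.002, -0.0026], 0]]}}

```text
clock: 13.68
eef_pos: [489.6, 69.4, 2.9]
eef_rot: [3.14, 0.002, 2.758]
wrist_force: [0.1, -0.2, -0.1]
finger_gap: 93.9
finger_force: 0.0
```

```bash
python3 - <<'E'
from h import *
import cv2
s,p,r=state();print(p,s["eef_rot"],s["wrist_force"],s["finger_gap"]);
i=viewer.camera_info("wrist");a=viewer.camera("wrist");cv2.imwrite("pics/w10.png",a)
b,g,rr=[a[...,k].astype(int) for k in range(3)]
m=((g-b>15)&(g-rr>30)).astype(np.uint8)
n,l,st,ce=cv2.connectedComponentsWithStats(m)
for k in np.argsort(-st[:,4])[1:5]:print(st[k],ce[k])
# handle: dark columns along several rows
for row in range(150,240,10):
    d=(a[row].max(axis=1)<60);print(row,[c for c in range(255,385) if d[c]!=d[c-1]])
for q in([0,7,35],[0,-7,35],[30,0,35],[-30,0,35]):print(q,fish(i,Ro.from_euler('z',2.754).as_matrix()@q+[489.5,69.3,0]))
E
```

```text
[489.6029  69.3935   2.8674] [3.1397 0.0016 2.7577] [ 0.1019 -0.1653 -0.0692] 93.88410048782772
[ 327  247   82   46 2584] [362.1803 274.3607]
[ 228  250   78   43 2250] [272.4418 274.9933]
[332 210  45  37 736] [356.9579 228.1046]
[429 172   6  23  70] [431.7429 183.1286]
150 [309]
160 [309]
170 []
180 []
190 []
200 [305, 329]
210 [304, 330]
220 [304, 329]
230 [304, 329]
[0, 7, 35] [[304.9135 254.276 ]]
[0, -7, 35] [[329.318  254.3576]]
[30, 0, 35] [[317.2984 204.1794]]
[-30, 0, 35] [[316.9639 297.8091]]
```

```bash
python3 - <<'E'
from h import *
import cv2
a=cv2.imread("pics/w10.png");i=viewer.camera_info("wrist")
print([(r,int(a[r,310:324].max(axis=1).mean())) for r in range(184,314,3)])
for q in([30,0,4],[30,0,35],[-30,0,35],[-30,0,4],[45,40,4],[-45,40,4]):print(q,fish(i,Ro.from_euler('z',2.754).as_matrix()@q+[489.5,69.3,0]))
g=a.astype(int)
for c in (276,356):print(c,[(r,int(g[r,c,1]-g[r,c,2])) for r in list(range(184,214,2))+list(range(284,320,2))])
E
```

```text
[(184, 72), (187, 73), (190, 73), (193, 42), (196, 14), (199, 15), (202, 14), (205, 17), (208, 18), (211, 19), (214, 19), (217, 19), (220, 19), (223, 19), (226, 19), (229, 19), (232, 19), (235, 20), (238, 19), (241, 19), (244, 19), (247, 19), (250, 19), (253, 19), (256, 19), (259, 19), (262, 18), (265, 18), (268, 19), (271, 19), (274, 18), (277, 19), (280, 18), (283, 31), (286, 36), (289, 36), (292, 35), (295, 30), (298, 28), (301, 28), (304, 27), (307, 32), (310, 43), (313, 48)]
[30, 0, 4] [[317.3495 190.363 ]]
[30, 0, 35] [[317.3467 204.0011]]
[-30, 0, 35] [[317.0019 297.5711]]
[-30, 0, 4] [[317.044  273.3797]]
[45, 40, 4] [[254.5956 167.3951]]
[-45, 40, 4] [[262.3298 290.096 ]]
276 [(184, 29), (186, 28), (188, 29), (190, 30), (192, 29), (194, 30), (196, 29), (198, 30), (200, 29), (202, 29), (204, 30), (206, 28), (208, 29), (210, 29), (212, 28), (284, 53), (286, 53), (288, 52), (290, 49), (292, 9), (294, -2), (296, -2), (298, -1), (300, -1), (302, -1), (304, 0), (306, -1), (308, -1), (310, 0), (312, 0), (314, 0), (316, 0), (318, -1)]
356 [(184, 29), (186, 30), (188, 28), (190, 29), (192, 29), (194, 29), (196, 29), (198, 29), (200, 29), (202, 31), (204, 30), (206, 30), (208, 29), (210, 30), (212, 49), (284, 53), (286, 52), (288, 52), (290, 52), (292, 23), (294, -1), (296, -1), (298, -2), (300, -2), (302, -2), (304, -1), (306, 0), (308, 0), (310, 0), (312, 0), (314, -1), (316, -1), (318, -1)]
```

{"op": "apply_moves", "data": {"moves": [[[0, 0, 0.015], [0, 0, 0], 0], [[0, 0, 0.025], [0, 0, 0], 0.3], [[0, 0, 0.025], [0, 0, 0], 1], [[0, 0, 0.025], [0, 0, 0], 1], [[0, 0, 0.025], [0, 0, 0], 1], [[0, 0, 0.025], [0, 0, 0], 1], [[0, 0, 0.025], [0, 0, 0], 1], [[0, 0, 0.025], [0, 0, 0], 1], [[0, 0, 0.025], [0, 0, 0], 1], [[0, 0, 0.025], [0, 0, 0], 1], [[0, 0, 0.025], [0, 0, 0], 1], [[0, 0, 0.025], [0, 0, 0], 1]], "squeeze": 40}}

```text
clock: 14.73
eef_pos: [488.6, 69.2, -4.8]
eef_rot: [3.141, -0.001, 2.758]
wrist_force: [0.5, 0.6, -0.2]
finger_gap: 24.0
finger_force: 0.0
```

{"op": "apply_moves", "data": {"moves": [[[0, 0, 0], [0, 0, 0], 1], [[0, 0, 0], [0, 0, 0], 1], [[0, 0, 0], [0, 0, 0], 1], [[0, 0, 0], [0, 0, 0], 1]]}}

```text
clock: 15.07
eef_pos: [488.6, 69.2, -4.9]
eef_rot: [3.141, -0.001, 2.758]
wrist_force: [-0.4, 0.4, 0.6]
finger_gap: 13.5
finger_force: 40.0
```

{"op": "apply_moves", "data": {"moves": [[[0, 0, -0.08], [0, 0, 0], 1], [[0, 0, -0.2], [0, 0, 0], 1], [[0, 0, -0.36], [0, 0, 0], 1], [[0, 0, -0.52], [0, 0, 0], 1], [[0, 0, -0.68], [0, 0, 0], 1], [[0, 0, -0.8], [0, 0, 0], 1], [[0, 0, -0.8], [0, 0, 0], 1]]}}

```text
clock: 15.65
eef_pos: [490.7, 69.1, 201.2]
eef_rot: [3.137, 0.007, 2.758]
wrist_force: [0.8, -0.3, -1.8]
finger_gap: 14.0
finger_force: 40.0
```

```bash
python3 - <<'E'
from h import *
s,p,r=state();print(p,s["finger_gap"],s["wrist_force"])
print(bx([-0.8,0,150]));plan(bx([-.8,0,150]),TR)
E
```

```text
[490.6746  69.1246 201.1986] 13.969478927477013 [ 0.755  -0.2762 -1.7968]
[ 537.8036 -114.599   165.2198]
sh [-0.4488 -0.6117  0.1442] turn [ 0.0943 -0.1481  0.3413] rows 4.629598838893541 9.649063844888271 mm [-112.1928 -152.9173   36.0419]
```

{"op": "apply_moves", "data": {"moves": [[[-0.1, -0.1, 0], [0.0943, -0.148, 0.3413], 1], [[-0.2, -0.2, 0], [0.0943, -0.148, 0.3413], 1], [[-0.3, -0.4, 0], [0.0943, -0.148, 0.3413], 1], [[-0.4, -0.5, 0], [0.0943, -0.148, 0.3413], 1], [[-0.449, -0.612, 0.05], [0.0943, -0.148, 0.3413], 1], [[-0.449, -0.612, 0.144], [0.0943, -0.148, 0.3413], 1], [[-0.449, -0.612, 0.144], [0.0943, -0.148, 0.3413], 1], [[-0.449, -0.612, 0.144], [0.0943, -0.148, 0.3413], 1], [[-0.449, -0.612, 0.144], [0.0943, -0.148, 0.3413], 1], [[-0.449, -0.612, 0.144], [0.0943, -0.148, 0.3413], 1], [[-0.449, -0.612, 0.144], [0.0943, -0.148, 0.3413], 1], [[-0.449, -0.612, 0.144], [0.0943, -0.148, 0.3413], 1]]}}

```text
clock: 16.65
eef_pos: [535.3, -114.4, 157.8]
eef_rot: [-3.128, 0.521, 1.667]
wrist_force: [0.2, 0.3, -1.5]
finger_gap: 13.8
finger_force: 40.0
```

```bash
python3 - <<'E'
from h import *
import cv2
s,p,r=state();print(p,s["finger_gap"],s["wrist_force"]);where()
plan(bx([-.8,0,95]),TR)
i=viewer.camera_info("wrist");a=viewer.camera("wrist");cv2.imwrite("pics/w11.png",a)
# lid edges: assume lid centre at tool (x0,0), underside tool z=-4.9, top -8.9
g=a.astype(int);m=(g[...,1]-g[...,2]>20)&(g[...,1]-g[...,0]>8)
for c in(270,290,345,365):
    rr=np.where(m[:,c])[0];print(c,rr.min(),rr.max(),len(rr))
for row in(235,250):
    cc=np.where(m[row])[0];print(row,cc.min(),cc.max())
for x in(45,-45):
  for y in(-78,78):print(x,y,fish(i,p+r@[x-.8,y,-8.9]))
E
```

```text
[ 535.2798 -114.4287  157.818 ] 13.77314433228737 [ 0.2087  0.3256 -1.4811]
16.65 box: [ -4.8362  -2.4997 126.7834] j [-0.0184  0.3187  1.6718 -0.5703  1.1669  0.1222] ang [-0.4937 -0.1177  0.5142] F [-1.0059  0.236  -1.1294]
sh [-0.0166  0.0115  0.195 ] turn [-0.0027 -0.0007  0.0029] rows 1.1753931623940626 0.10090996023317544 mm [-4.1606  2.8832 48.7518]
270 173 276 104
290 172 231 60
345 172 232 61
365 173 276 104
235 202 433
250 204 430
45 -78 [[194.9552 172.4618]]
45 78 [[439.6161 172.5182]]
-45 -78 [[210.7809 294.3918]]
-45 78 [[423.8067 294.5173]]
```

{"op": "apply_moves", "data": {"moves": [[[-0.0166, 0.0115, 0.08], [-0.0027, -0.0007, 0.0029], 1], [[-0.0166, 0.0115, 0.195], [-0.0027, -0.0007, 0.0029], 1], [[-0.0166, 0.0115, 0.195], [-0.0027, -0.0007, 0.0029], 1], [[-0.0166, 0.0115, 0.195], [-0.0027, -0.0007, 0.0029], 1]]}}

```text
clock: 17.03
eef_pos: [539.6, -143.1, 118.2]
eef_rot: [-3.142, 0.524, 1.653]
wrist_force: [-0.1, -0.4, -1.7]
finger_gap: 13.8
finger_force: 40.0
```

```bash
python3 - <<'E'
from h import *
where();plan(bx([-.8,0,67]),TR)
E
```

```text
17.0333 box: [ 0.4302 -0.6866 78.    ] j [-0.0718  0.3727  1.7021 -0.6014  1.064   0.1437] ang [-0.1094  0.0399 -0.186 ] F [-0.545  -0.1392 -1.6889]
sh [0.005  0.0029 0.112 ] turn [-0.0006  0.0002 -0.001 ] rows 0.6723129302108444 0.030650055550520614 mm [ 1.252   0.7361 27.9978]
```

{"op": "apply_moves", "data": {"moves": [[[0, 0, 0.03], [0, 0, 0], 1], [[0, 0, 0.03], [0, 0, 0], 1], [[0, 0, 0.03], [0, 0, 0], 1]]}}

```text
clock: 17.28
eef_pos: [540.9, -146.1, 112.8]
eef_rot: [3.138, 0.525, 1.652]
wrist_force: [-0.4, -1.1, -2.7]
finger_gap: 13.8
finger_force: 40.0
```

```bash
python3 - <<'E'
from h import *
where();plan(bx([-.8,0,67]),TR)
E
```

```text
17.2833 box: [ 0.416   0.3945 71.7959] j [-0.077   0.3812  1.7049 -0.6071  1.0492  0.1487] ang [ 0.0647  0.0989 -0.2492] F [-0.431  -0.4703 -2.9095]
sh [ 0.005  -0.0017  0.0872] turn [ 0.0004  0.0005 -0.0014] rows 0.5235812636714552 0.038519807731553245 mm [ 1.2519 -0.4245 21.7933]
```

{"op": "apply_moves", "data": {"moves": [[[0.005, -0.0017, 0.04], [0.0004, 0.0005, -0.0014], 1], [[0.005, -0.0017, 0.08], [0.0004, 0.0005, -0.0014], 1], [[0.005, -0.0017, 0.08], [0.0004, 0.0005, -0.0014], 1], [[0.005, -0.0017, 0.08], [0.0004, 0.0005, -0.0014], 1]]}}

```text
clock: 17.62
eef_pos: [540.7, -155.5, 93.6]
eef_rot: [-3.139, 0.524, 1.657]
wrist_force: [0.7, 0.0, -1.7]
finger_gap: 13.2
finger_force: 40.0
```

```bash
python3 - <<'E'
from h import *
where();plan(bx([-.8,0,60]),TR)
E
```

```text
17.6167 box: [-1.1589 -0.668  50.4587] j [-0.0952  0.41    1.7154 -0.6197  1.0112  0.1542] ang [-0.1333 -0.0019  0.017 ] F [-0.8102  0.7037 -1.481 ]
sh [-0.0014  0.0027  0.0298] turn [-0.0007 -0.      0.0001] rows 0.17978711843372336 0.01876302851144071 mm [-0.3594  0.6852  7.4571]
```

{"op": "apply_moves", "data": {"moves": [[[0, 0.001, 0.008], [0, 0, 0], 1], [[0, 0.001, 0.016], [0, 0, 0], 1], [[0, 0.001, 0.024], [0, 0, 0], 1], [[0, 0.001, 0.024], [0, 0, 0], 1]]}}

```text
clock: 17.95
eef_pos: [541.5, -158.3, 88.8]
eef_rot: [-3.14, 0.524, 1.657]
wrist_force: [0.1, -0.2, -1.9]
finger_gap: 13.8
finger_force: 40.0
```

```bash
python3 - <<'E'
from h import *
where()
E
```

```text
17.95 box: [-1.0295 -0.1138 44.9337] j [-0.1004  0.4181  1.7167 -0.6241  0.9999  0.1569] ang [-0.0709  0.0103  0.0036] F [-0.7428  0.1232 -1.7836]
```

{"op": "apply_moves", "data": {"moves": [[[0, 0, 0.008], [0, 0, 0], 1], [[0, 0, 0.016], [0, 0, 0], 1], [[0, 0, 0.016], [0, 0, 0], 1]]}}

```text
clock: 18.2
eef_pos: [541.6, -160.3, 85.3]
eef_rot: [-3.14, 0.524, 1.657]
wrist_force: [-0.4, -0.1, -1.8]
finger_gap: 13.7
finger_force: 40.0
```

```bash
python3 - <<'E'
from h import *
where()
E
```

```text
18.2 box: [-1.0277 -0.1785 40.8507] j [-0.1042  0.4238  1.7183 -0.6271  0.9923  0.1588] ang [-0.0777  0.0079 -0.0005] F [-0.8122 -0.421  -1.5812]
```

{"op": "apply_moves", "data": {"moves": [[[0, 0, 0.008], [0, 0, 0], 1], [[0, 0, 0.016], [0, 0, 0], 1], [[0, 0, 0.024], [0, 0, 0], 1], [[0, 0, 0.024], [0, 0, 0], 1]]}}

```text
clock: 18.53
eef_pos: [541.9, -163.3, 80.1]
eef_rot: [-3.14, 0.524, 1.657]
wrist_force: [-1.8, 0.4, -2.3]
finger_gap: 13.8
finger_force: 40.0
```

```bash
python3 - <<'E'
from h import *
where()
E
```

```text
18.5333 box: [-1.0196 -0.1581 34.8705] j [-0.1098  0.4323  1.7202 -0.6318  0.9811  0.1617] ang [-0.0763  0.0118  0.0039] F [-1.636  -1.7151 -1.6752]
```

{"op": "apply_moves", "data": {"moves": [[[0, 0, 0.008], [0, 0, 0], 1], [[0, 0, 0.008], [0, 0, 0], 1]]}}

```text
clock: 18.7
eef_pos: [542.5, -164.1, 79.2]
eef_rot: [3.141, 0.524, 1.657]
wrist_force: [-0.8, 3.4, 2.9]
finger_gap: 13.5
finger_force: 40.0
```

```bash
python3 - <<'E'
from h import *
where()
E
```

```text
18.7 box: [-0.7513  0.4563 33.6277] j [-0.1112  0.4343  1.72   -0.6333  0.9774  0.1626] ang [ 0.0162  0.0266 -0.0226] F [-1.5279 -0.5127  4.2012]
```

{"op": "apply_moves", "data": {"moves": [[[0, 0, 0.004], [0, 0, 0], 1], [[0, 0, 0.008], [0, 0, 0], 1], [[0, 0, 0.008], [0, 0, 0], 1]], "squeeze": 60}}

```text
clock: 18.95
eef_pos: [543.1, -164.9, 78.1]
eef_rot: [3.14, 0.524, 1.656]
wrist_force: [-1.8, 5.8, 8.9]
finger_gap: 13.6
finger_force: 60.0
```

{"op": "apply_moves", "data": {"moves": [[[0, 0, 0.004], [0, 0, 0], 1], [[0, 0, 0.004], [0, 0, 0], 1]]}}

```text
clock: 19.12
eef_pos: [543.2, -165.4, 77.2]
eef_rot: [3.139, 0.524, 1.656]
wrist_force: [-0.9, 4.9, 5.7]
finger_gap: 13.5
finger_force: 60.0
```

```bash
python3 - <<'E'
from h import *
where()
E
```

```text
19.1167 box: [-0.5651  1.0126 31.2612] j [-0.1135  0.4378  1.7204 -0.6357  0.9716  0.1641] ang [ 0.1085  0.0417 -0.0372] F [-1.4029 -0.4777  7.4076]
```

{"op": "apply_moves", "data": {"moves": [[[0, 0, 0.004], [0, 0, 0], 1], [[0, 0, 0.008], [0, 0, 0], 1], [[0, 0, 0.008], [0, 0, 0], 1]]}}

```text
clock: 19.37
eef_pos: [542.3, -166.8, 74.4]
eef_rot: [-3.141, 0.524, 1.657]
wrist_force: [-0.3, 0.3, 1.1]
finger_gap: 13.9
finger_force: 60.0
```

```bash
python3 - <<'E'
from h import *
where()
E
```

```text
19.3667 box: [-0.826  -0.0539 28.1919] j [-0.1161  0.4418  1.7221 -0.6374  0.9684  0.1651] ang [-0.054   0.0266 -0.0031] F [ 0.2885 -0.231   1.1401]
```

{"op": "apply_moves", "data": {"moves": [[[0, 0, 0.004], [0, 0, 0], 1], [[0, 0, 0.008], [0, 0, 0], 1], [[0, 0, 0.008], [0, 0, 0], 1]]}}

```text
clock: 19.62
eef_pos: [541.9, -167.9, 71.7]
eef_rot: [-3.139, 0.523, 1.657]
wrist_force: [2.5, -6.0, -10.3]
finger_gap: 13.7
finger_force: 60.0
```

```bash
python3 - <<'E'
from h import *
where()
E
```

```text
19.6167 box: [-1.2547 -0.5657 25.239 ] j [-0.1185  0.4461  1.7233 -0.6388  0.9641  0.1661] ang [-0.1347 -0.0115  0.0171] F [  0.1864   1.9396 -11.986 ]
```

{"op": "apply_moves", "data": {"moves": [[[0, 0, 0.004], [0, 0, 0], 1], [[0, 0, 0.008], [0, 0, 0], 1], [[0, 0, 0.008], [0, 0, 0], 1]]}}

```text
clock: 19.87
eef_pos: [542.0, -168.2, 71.4]
eef_rot: [-3.14, 0.524, 1.657]
wrist_force: [-8.0, 6.8, 6.2]
finger_gap: 13.8
finger_force: 60.0
```

```bash
python3 - <<'E'
from h import *
where()
E
```

```text
19.8667 box: [-1.1755 -0.3953 24.8543] j [-0.1189  0.4467  1.7234 -0.6395  0.9629  0.1671] ang [-0.1033  0.0004 -0.0174] F [-3.357  -7.3772  9.0837]
```

{"op": "apply_moves", "data": {"moves": [[[0, 0, 0.004], [0, 0, 0], 1], [[0, 0, 0.008], [0, 0, 0], 1], [[0, 0, 0.008], [0, 0, 0], 1]]}}

```text
clock: 20.12
eef_pos: [542.1, -168.2, 71.3]
eef_rot: [-3.141, 0.524, 1.656]
wrist_force: [-23.5, 23.1, 29.9]
finger_gap: 13.3
finger_force: 60.0
```

```bash
python3 - <<'E'
from h import *
where()
E
```

```text
20.1167 box: [-1.1556 -0.345  24.7517] j [-0.119   0.4468  1.7235 -0.6399  0.9624  0.1681] ang [-0.0852  0.0111 -0.0595] F [ -6.7365 -21.3721  38.4619]
```

{"op": "apply_moves", "data": {"moves": [[[0, 0, -0.008], [0, 0, 0], 1], [[0, 0, -0.011], [0, 0, 0], 0.6], [[0, 0, -0.011], [0, 0, 0], 0.6], [[0, 0, -0.011], [0, 0, 0], 0.6], [[0, 0, -0.011], [0, 0, 0], 0.6], [[0, 0, -0.08], [0, 0, 0], 0.6], [[0, 0, -0.2], [0, 0, 0], 0.6], [[0, 0, -0.32], [0, 0, 0], 0.6], [[0, 0, -0.32], [0, 0, 0], 1], [[0, 0, -0.32], [0, 0, 0], 1], [[0, 0, -0.32], [0, 0, 0], 1], [[0, 0, -0.32], [0, 0, 0], 1]]}}

```text
clock: 21.12
eef_pos: [538.7, -130.2, 137.3]
eef_rot: [-3.139, 0.524, 1.657]
wrist_force: [1.0, 0.1, 0.3]
finger_gap: 14.5
finger_force: 0.0
```

```bash
python3 - <<'E'
from h import *
import cv2
where();s,p,r=state();print(s["finger_gap"])
i=viewer.camera_info("wrist");a=viewer.camera("wrist");cv2.imwrite("pics/w12.png",a)
g=a.astype(int);m=((g[...,1]-g[...,2]>20)&(g[...,1]-g[...,0]>8)).astype(np.uint8)
n,l,st,ce=cv2.connectedComponentsWithStats(m);k=1+np.argmax(st[1:,4]);print(st[k])
M=l==k
L=[];Rr=[]
for row in range(150,215,8):
    c=np.where(M[row])[0]
    if len(c):print(row,c.min(),c.max())
T=[]
for c in range(250,390,20):
    rr=np.where(M[:,c])[0]
    if len(rr):print("c",c,rr.min(),rr.max())
# offsets reading->true: home underside 44 -> TCP reading 24.8+17 , underside = TCPz+4.9 => nominal 46.7
for zz in(50.7,):
  for x in(45,-45):
    for y in(-78,78):print(x,y,fish(i,bx([x,y,zz])))
plan(tip([-1,-58,60-CL]),TR)
E
```

```text
21.1167 box: [ -1.201   -0.4732 101.0241] j [-0.0477  0.3464  1.6878 -0.5867  1.1102  0.1341] ang [-0.1534  0.0027  0.02  ] F [0.0884 0.9932 0.2762]
14.47483738867148
[  230   157   178    97 12506]
158 230 406
166 230 407
174 230 407
182 231 406
190 231 405
198 233 404
206 233 402
214 234 402
c 250 157 251
c 270 157 252
c 290 157 232
c 310 157 253
c 330 157 251
c 350 157 235
c 370 157 252
45 -78 [[235.8932 251.6876]]
45 78 [[400.3077 251.954 ]]
-45 -78 [[228.5525 156.739 ]]
-45 78 [[407.8587 156.9424]]
sh [-0.0007 -0.2293  0.2771] turn [-0.0009 -0.      0.0001] rows 2.1562907240630493 0.0225615522608771 mm [ -0.1701 -57.3365  69.2648]
```

{"op": "apply_moves", "data": {"moves": [[[0, -0.229, 0], [0, 0, 0], 1], [[0, -0.229, 0], [0, 0, 0], 1], [[0, -0.229, 0.2], [0, 0, 0], 1], [[0, -0.229, 0.29], [0, 0, 0], 1], [[0, -0.229, 0.31], [0, 0, 0], 1], [[0, -0.229, 0.318], [0, 0, 0], 1], [[0, -0.229, 0.322], [0, 0, 0], 1], [[0, -0.229, 0.325], [0, 0, 0], 1], [[0, -0.229, 0.325], [0, 0, 0], 1]]}}

```text
clock: 21.92
eef_pos: [486.2, -174.8, 69.2]
eef_rot: [3.141, 0.524, 1.657]
wrist_force: [0.0, 0.9, -0.1]
finger_gap: 0.6
finger_force: 0.0
```

```bash
python3 - <<'E'
from h import *
where()
E
```

```text
21.9167 box: [ -0.7257 -56.6244  22.0291] j [-0.1468  0.3452  1.8807 -0.6691  0.9027  0.188 ] ang [ 0.0312  0.0373 -0.0202] F [-0.8224  0.1117  0.4009]
```

{"op": "apply_moves", "data": {"moves": [[[0, 0, 0.004], [0, 0, 0], 1], [[0, 0, 0.008], [0, 0, 0], 1], [[0, 0, 0.011], [0, 0, 0], 1], [[0, 0, 0.014], [0, 0, 0], 1], [[0, 0, 0.014], [0, 0, 0], 1]]}}

```text
clock: 22.33
eef_pos: [486.3, -175.8, 67.4]
eef_rot: [3.14, 0.524, 1.656]
wrist_force: [-13.4, 21.3, 30.5]
finger_gap: 0.5
finger_force: 18.9
```

```bash
python3 - <<'E'
from h import *
where()
E
```

```text
22.3333 box: [ -0.7175 -56.5922  20.0086] j [-0.1488  0.3485  1.8814 -0.6716  0.8982  0.1906] ang [ 0.0525  0.0472 -0.0735] F [ -4.0979 -11.5279  37.6113]
```

{"op": "apply_moves", "data": {"moves": [[[0, 0, -0.1], [0, 0, 0], 1], [[0, 0, -0.22], [0, 0, 0], 1], [[0, 0, -0.22], [0, 0, 0], 1], [[0, 0.464, -0.22], [0, 0, 0], 1], [[0, 0.464, -0.22], [0, 0, 0], 1], [[0, 0.464, -0.22], [0, 0, 0], 1], [[0, 0.464, -0.22], [0, 0, 0], 1], [[0, 0.464, -0.1], [0, 0, 0], 1], [[0, 0.464, -0.02], [0, 0, 0], 1], [[0, 0.464, -0.01], [0, 0, 0], 1], [[0, 0.464, 0], [0, 0, 0], 1], [[0, 0.464, 0], [0, 0, 0], 1]]}}

```text
clock: 23.33
eef_pos: [601.2, -165.4, 67.1]
eef_rot: [3.141, 0.523, 1.656]
wrist_force: [-14.0, 20.6, 25.9]
finger_gap: 0.4
finger_force: 16.0
```

```bash
python3 - <<'E'
from h import *
where()
E
```

```text
23.3333 box: [-1.3427 58.7566 19.9887] j [-0.1025  0.5632  1.5514 -0.6166  1.0141  0.1421] ang [-0.0012 -0.0126 -0.0504] F [ -5.8539 -12.206   33.2861]
```

{"op": "apply_moves", "data": {"moves": [[[0, 0, -0.1], [0, 0, 0], 1], [[0, 0, -0.3], [0, 0, 0], 1], [[0, 0, -0.5], [0, 0, 0], 1], [[0, 0, -0.5], [0, 0, 0], 1], [[0, 0, -0.5], [0, 0, 0], 1], [[0, 0, -0.5], [0, 0, 0], 1]]}}

```text
clock: 23.83
eef_pos: [595.9, -104.5, 173.5]
eef_rot: [3.141, 0.524, 1.657]
wrist_force: [0.5, -0.5, -0.4]
finger_gap: 0.3
finger_force: 0.0
```

```bash
python3 - <<'E'
from h import *
where();print(manip.sign_off())
E
```

```text
23.8333 box: [ -1.0205  58.7824 142.7264] j [ 0.0011  0.4261  1.4846 -0.5562  1.2354  0.1032] ang [0.0215 0.0247 0.0049] F [ 0.2501  0.4698 -0.6385]
the job is handed in; nothing more can be done
None
```

Job handed in at 23.8 s: the three proud caps were pressed to their hard stop, the lid was snapped in and both ends stop hard at home height; sign-off gave no verdict.

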